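# Fetch the hanging tube rack from behind the reagents

### The job

The tube rack hangs on its panel behind a bottle, a jar and a flask. Park all three upright in the steel side tray, then unhook the rack (lift it to the wide end of its keyholes and draw it forward off the studs) and stand it upright on the black rest plate, centred and lengthwise along it. Then stand each container back upright on the ring it came from, keep everything upright throughout, and leave the other things on the bench where they are.

Things in the scene. Friction and masses are not known exactly. Their poses are not given: they have to be found in the camera images.
- station: Fixed: grey board 160 (x) x 270 (y) x 8 mm, white panel along its rear. Origin on the table under the middle ring; +x to the panel. Three white rings, 62 mm across, at x 0, y -88, 0, +88, z 8 mm, one container on each. Panel: front face x +70, top z 100 mm. From it two headed studs stick out to -x at y -60 and +60, z 83 mm: shank 6, head 14 mm across, head's outer face 9.5 mm off the panel.
- rack: Loose aluminium tube rack 180 (y) x 40 (x -22..18) x 70 mm, 0.3 kg. Origin under its flat base. Black grip block on top: 16 (x) x 30 (y) mm, z 70..115, centred x -2, y 0. It hangs on the studs, axes as the station's, base 28 mm up, keyholes in its back (+x) plate, wide end below. Raise it 23 mm (18 to 28) to bring the wide ends to the heads, draw it 12 mm or more to station -x, then lift.
- bottle: Loose amber glass bottle, 138 mm high, 0.2 kg: body 46 mm across up to z 82 mm, narrow neck, white cap 32 mm across from z 110 to 138 mm. Origin at the centre of its underside, z up. Starts on any one of the three rings, the rack close (about 5 mm) behind it.
- jar: Loose white straight-sided plastic jar, 116 mm high, 0.15 kg: body 47 mm across, lid 50 mm across from z 92 to 116 mm. Origin at the centre of its underside, z up. Starts on any one of the three rings.
- flask: Loose clear conical flask with a dark rubber stopper, 130 mm high, 0.16 kg: base 50 mm across, tapering to a 25 mm neck from z 78 to 100 mm, stopper 28 mm across from z 100 to 130 mm. Origin at the centre of its underside, z up. Starts on any one of the three rings.
- tray: Fixed shallow open steel tray, the side area: 300 (x) x 130 (y) x 14 mm outside, walls and floor 4 mm thick. Origin at the centre of its underside, on the table; long axis x. Left or right of the station.
- plate: Fixed flat black rubber rest plate with two white lines along its long edges: 250 (x) x 90 (y) mm, top at z 8 mm. Origin at the centre of its underside; long axis x. On the other side of the station from the tray. The rack's y axis goes along the plate's x axis, either way round.
- dishes: Bystander: stack of three flat clear dishes with white tops, 88 mm diameter, 44 mm high, standing between the robot and the station. Origin at the centre of its underside. Leave alone.
- beaker: Bystander: open clear beaker, 72 mm diameter, 90 mm high, standing between the robot and the station. Origin at the centre of its underside. Leave alone.

How it is judged:
On the way, in this order (a step that is already met when the one before it is completed fails the run):
1. the bottle, the jar and the flask all stand upright and released in the tray (x of bottle in the frame of tray between -0.135 and 0.135 m and y of bottle in the frame of tray between -0.05 and 0.05 m and z of each of bottle, jar, flask in the frame of tray below 0.009 m and angle between each of bottle, jar, flask's own z axis and vertical below 0.15 rad and contact force between the fingers and bottle below 0.1 N and x of jar in the frame of tray between -0.135 and 0.135 m and y of jar in the frame of tray between -0.05 and 0.05 m and contact force between the fingers and jar below 0.1 N and x of flask in the frame of tray between -0.135 and 0.135 m and y of flask in the frame of tray between -0.05 and 0.05 m and contact force between the fingers and flask below 0.1 N), for 0.2 s.
2. the rack stands released on the rest plate while all three containers are still in the tray (all of step 1 and horizontal distance between rack and plate below 0.015 m and angle between the y axis of rack and the x axis of plate, either way round below 0.2 rad and z of rack in the frame of plate between 0.005 and 0.012 m and angle between rack's own z axis and vertical below 0.1 rad and linear speed of rack below 0.02 m/s and contact force between the fingers and rack below 0.1 N), for 0.2 s.
At the end, for the whole second after the job is handed in: The rack stands upright, released and at rest on the rest plate, its origin within 15 mm of the plate's centre and its length within 0.2 rad of the plate's; bottle, jar and flask each stand upright (within 0.12 rad), at rest, within 15 mm of where they stood at the start (horizontal distance between rack and plate below 0.015 m and angle between the y axis of rack and the x axis of plate, either way round below 0.2 rad and z of rack in the frame of plate between 0.005 and 0.012 m and angle between rack's own z axis and vertical below 0.1 rad and linear speed of each of rack, bottle, jar, flask below 0.02 m/s and contact force between the fingers and rack below 0.1 N and distance of each of bottle, jar, flask from where it was at the start of the episode below 0.015 m and angle between each of bottle, jar, flask's own z axis and vertical below 0.12 rad); the robot touches nothing.
It fails at once if the dishes (bystander) moved by more than 20 mm (distance of dishes from where it was at the start of the episode above 0.02 m).
It fails at once if the beaker (bystander) moved by more than 20 mm (distance of beaker from where it was at the start of the episode above 0.02 m).
It fails at once if bottle, jar, flask or rack tipped by more than 0.6 rad (angle between any of bottle, jar, flask, rack's own z axis and vertical above 0.6 rad).
It also fails if it takes over 144 s, if anything falls off the work surface, if the arm or the gripper's body presses on something with over 40 N, if the wrist force passes 120 N, or if a joint passes its speed limit or range.

### The arm

A 6-joint arm with a two-finger parallel gripper is mounted at the origin on the work surface. World frame = base frame: x ahead of the robot, y to its left, z up, the work surface at z = 0. Lengths are in m, angles in rad, forces in N, time in s.
With the tool pointing down it reaches from about 0.375 to 0.9 m from the base axis. Payload 3.1 kg.
Tool frame: the origin (TCP) lies at the very end of the fingers, on their centre line; the grasp point (between the pads) lies 19 mm behind it; x points along the fingers, z is the direction in which the jaws open and shut, and the axes are right-handed (so a half turn about x gives the same grasp; the last joint's range is limited). The gripper opens to 87 mm and grips with 3 to 60 N. Pads are 19 mm wide; open, the fingers measure 117 mm over their backs; the gripper's body (75 mm by 190 mm) begins 51 mm behind the grasp point.
Start: joints at [-0.178, 0.527, 1.433, -0, 1.181, -0.178], TCP at [0.625, 0, 0.223] pointing down, gripper open.
Joint ranges: [-3.08, 3.08], [-0.75, 2.2], [0.22, 2.44], [-1.43, 4.57], [0, 2.65], [-2.85, 2.85]. Speed limits (rad/s): [2.79, 2.79, 3.14, 3.14, 3.14, 3.14].

### API

Orientations are given as a unit quaternion [x, y, z, w].
In Python, from rig import get_obs, vision, hand_in gives the robot as it stands. The module is installed in compiled form; this text tells all that it offers.
- The arm moves only by the tool step_arm, never from a script. Its arguments are lists of equal length, an entry for each row: "slide": the shift along the world's x, y, z scaled (see below), a list of three; "turn": the turn, a rotation vector about the world's x, y, z scaled (see below), a list of three. In form: {"slide": [[dx, dy, dz], ...], "turn": [[wx, wy, wz], ...]}. A call has 1 to 12 rows; each row is the pose to reach, as a shift and turn from the pose commanded when the call began, turning the shorter way round; what a row does not reach only later rows make up. The controller multiplies each number of a shift by 0.1 m and each number of a turn by 2 pi rad. A row lasts 1/10 s, in which the tool goes at most 50 mm and 8.59 degrees, less where a joint would pass 70% of its speed; a pose out of reach is approached as far as the arm can. A call with a number of a shift or a turn outside -1 to 1 is refused whole. A call with a gripper value outside its range is refused whole. "jaw" is the opening, from 0 (shut) to 1 (fully open), set as the call begins (left out, the last holds). The fingers move at their own pace and stop on an object; "newtons" is the grip in N (left out, the last holds). Time passes only in rows, so rows that repeat a pose let the fingers close. It gives the time, the measured TCP pose, the force and the opening at its end, in the units of the state.
- get_obs(): the state, without advancing time (a new reading comes with each control period).
- vision.camera(name): name is "scene" or "side" or "wrist"; returns a dict with "image" (480x640x3 uint8, red, green, blue), "depth" (480x640 float32, m along the optical axis (not along the pixel's ray), 0 where there is no reading), "mtx" (3x3 intrinsics, pixels), "T" (4x4, takes a point from camera to world coordinates). Camera axes: x right, y down, z forward; pixel columns grow to the right and rows downward; lengths in m; the calibration is good to about 2 mm. A picture is of the moment at which its call begins.
- hand_in(): hands the job in, once; it reports no verdict.
Trained networks look in a picture, given as the dict that the camera call returned (one of the last four; its "shot" number tells which), for a name from the list of things; names that differ only in an ending like _2 or _b are one class to them, and where a whole thing is asked for, a point or a joint stands for the part that bears it (a point fixed in the world has none). Each returns a list of dicts, best first, with "p" (0 to 1); they miss things now and then, are a little off and sometimes report something else, mostly with a low value. They report only what shows in the picture. A call takes as long as a camera call.
- vision.silhouettes(picture, thing): "mask" (480x640 bool, what is visible of it) and "centre" ([column, row] in pixels, amid what is visible of it).
- vision.spot_point(picture, thing): "centre" ([column, row] in pixels: a listed point, or the origin of a listed thing).
The state is a dict: "time": time; "q": joint angles; "joint_velocities": joint speeds; "joint_torque": joint torques, N m; "position": TCP position; "tool_rot": TCP orientation; "ft_force": force on the tool from outside, world axes, zero at the start; "moment": the same for the moment, N m; "grip_width": finger opening in m.
Only numpy, scipy, OpenCV 4.12 (cv2) and the standard library are available. Lean on these libraries where they do the work, as an engineer would, in place of code of your own. Each camera call takes 0.05 s, during which the arm holds its last target.

## Working session

There is one attempt and no reset: what is moved stays moved. The work goes in short steps, Python scripts to look and compute and a tool call to move; the robot and the scene stay as the last step left them, time stands still between calls to the robot, and variables do not carry over. Pictures are saved under pics/ and viewed, and the job is handed in when it is done.

Besides the shell and the picture viewer there is one more tool, called after "Emit:" as name(argument=value, ...) on one line, values as JSON. step_arm: Moves the arm, as the interface text tells. Its arguments: {"type":"object","properties":{"slide":{"type":"array"},"turn":{"type":"array"},"jaw":{"type":"number"},"newtons":{"type":"number"}},"required":["slide","turn"]}

```bash
mkdir -p pics
cat > h.py <<'E'
import numpy as np, cv2
from rig import get_obs, vision, hand_in
def shot(n,f):
    c=vision.camera(n); cv2.imwrite('pics/'+f+'.png',c['image'][:,:,::-1]); return c
def world(c,u,v,d):
    K=c['mtx']; p=np.array([(u-K[0,2])/K[0,0]*d,(v-K[1,2])/K[1,1]*d,d,1]); return (c['T']@p)[:3]
def cloud(c,mask=None):
    d=c['depth']; m=d>0
    if mask is not None: m&=mask
    v,u=np.nonzero(m); d=d[m]; K=c['mtx']
    P=np.stack([(u-K[0,2])/K[0,0]*d,(v-K[1,2])/K[1,1]*d,d,np.ones_like(d)])
    return (c['T']@P)[:3].T
E
python3 - <<'E'
from h import *
np.set_printoptions(precision=4,suppress=True)
o=get_obs(); print(o['time'],o['position'],o['tool_rot'],o['grip_width'])
for n in ['scene','side']:
    c=shot(n,n+'0'); print(n,c['T'],c['mtx'][0,0])
    for t in ['station','rack','bottle','jar','flask','tray','plate','dishes','beaker']:
        s=vision.silhouettes(c,t)
        for r in s[:1]:
            P=cloud(c,r['mask']); print(t,round(r['p'],2),r['centre'],r['mask'].sum(),np.percentile(P,[2,50,98],axis=0).tolist() if len(P) else None)
E
```

```text
0.0 [0.6243 0.0002 0.2216] [0.0001 0.7079 0.0002 0.7064] 0.08757762109198607
scene [[ 0.3659  0.6176 -0.6962  1.2182]
 [ 0.9305 -0.2566  0.2614 -0.2585]
 [-0.0172 -0.7434 -0.6686  0.7281]
 [ 0.      0.      0.      1.    ]] 544.2763258747591
station 0.97 [316.5, 308.0] 8758 [[0.5584823810859204, -0.16173956703426967, 0.004644112314383215], [0.6812597690603923, -0.051322144802830164, 0.044908759486270045], [0.7029892620602907, 0.08659296035238911, 0.10171001047325115]]
rack 0.69 [320.3, 268.6] 2171 [[0.6294869742966291, -0.12004533650821617, 0.08591695609872427], [0.6506303701963849, -0.03728004683252234, 0.09897408316428791], [0.6686581061697633, 0.05252652346150384, 0.1437918725042318]]
bottle 0.93 [307.0, 241.6] 677 [[0.48820948796445357, -0.050049711308835516, 0.0016254980650449815], [0.6060609651723948, -0.036504844320472546, 0.12859337131334725], [0.6158678017703741, -0.0061606846439715875, 0.1481736726757638]]
jar 0.82 [257.3, 262.7] 1204 [[0.5747566665464683, -0.1396112701543451, 0.0461349533037042], [0.6085964940285451, -0.12290261925082796, 0.11561114372573555], [0.619114692
[... 2687 characters left out ...]
8586516513]]
plate 0.63 [386.4, 364.2] 6015 [[0.38221977061278006, -0.37084141735636905, 0.00370423835619075], [0.49565542972588483, -0.3265292087867596, 0.008281965756779863], [0.6224295545371671, -0.27947073297565134, 0.012157526056720802]]
dishes 0.6 [278.1, 296.3] 1764 [[0.32571036996589736, -0.15568869633634327, 0.0028503160517921833], [0.36447233045351335, -0.12371715133926686, 0.04303442877590946], [0.40684637327971485, -0.07480668102507364, 0.0472479980588558]]
beaker 0.85 [245.8, 224.3] 1335 [[0.3446971120935166, 0.04658055046832108, 0.0037932718595893268], [0.3765342510931368, 0.07384308539519241, 0.05942411790573082], [0.4088334136850026, 0.11394213268355388, 0.09198733877390848]]
```

View pics/scene0.png

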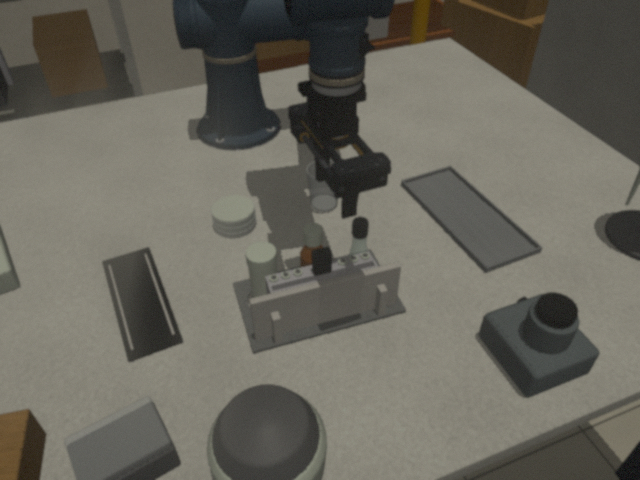

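View pics/side0.png

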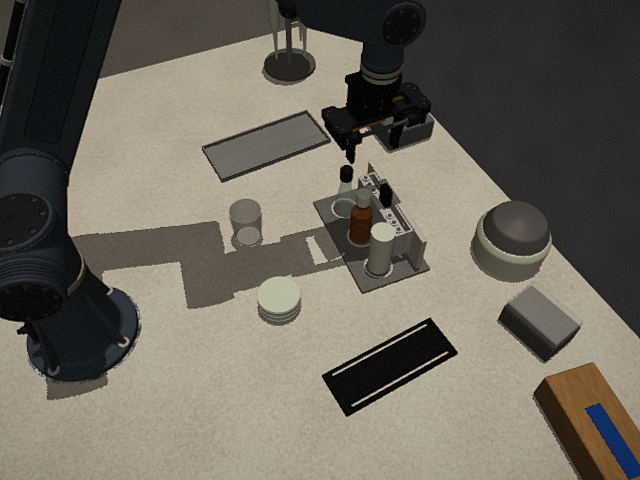

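```bash
cat > m.py <<'E'
from h import *
np.set_printoptions(precision=4,suppress=True)
R={}
for n in ['scene','side']:
    c=vision.camera(n)
    for t,zr,rr in [('bottle',(.112,.15),.016),('jar',(.095,.128),.025),('flask',(.106,.142),.014),('rack',(.102,.15),None),('plate',(.004,.013),None),('tray',(-.01,.03),None)]:
        s=vision.silhouettes(c,t)
        if not s: print(n,t,'none'); continue
        m=cv2.erode(s[0]['mask'].astype(np.uint8),np.ones((3,3)))>0
        P=cloud(c,m); P=P[(P[:,2]>zr[0])&(P[:,2]<zr[1])]
        if rr:
            zt=np.percentile(P[:,2],95); T=P[P[:,2]>zt-.003]
            from scipy.optimize import least_squares
            # side-surface circle fit with known radius
            S=P[(P[:,2]<zt-.006)]
            f=least_squares(lambda q:np.hypot(S[:,0]-q[0],S[:,1]-q[1])-rr,T[:,:2].mean(0)+[.0,.0],loss='soft_l1',f_scale=.001).x
            print(n,t,'ztop',zt,'topmean',T[:,:2].mean(0),len(T),'circ',f,len(S))
        else:
            if t=='rack':
                T=P[P[:,2]>.1385]; print(n,'ztop block',np.percentile(P[:,2],98))
            else: T=P
            b=cv2.minAreaRect((T[:,:2]*1000).astype(np.float32)); print(n,t,b,len(T))
E
python3 m.py
```

```text
scene bottle ztop 0.14817945740772737 topmean [ 0.6006 -0.0289] 145 circ [ 0.5967 -0.0273] 177
scene jar ztop 0.1262450061588219 topmean [ 0.5971 -0.1169] 420 circ [ 0.5932 -0.1161] 289
scene flask ztop 0.14003792138876164 topmean [0.6057 0.0535] 100 circ [0.6018 0.0557] 160
scene ztop block 0.1442711275532042
scene rack ((651.2562255859375, -35.2872314453125), (25.727861404418945, 13.901690483093262), 87.82884216308594) 111
scene plate ((506.6036376953125, -323.30328369140625), (248.35931396484375, 88.4443359375), 3.876579999923706) 5240
scene tray ((528.354248046875, 334.1835021972656), (303.92523193359375, 132.3131103515625), 2.7075676918029785) 6479
side bottle ztop 0.14807547310876462 topmean [ 0.5952 -0.0322] 86 circ [ 0.598  -0.0283] 107
side jar ztop 0.1263451428275217 topmean [ 0.5924 -0.1201] 231 circ [ 0.5944 -0.1164] 163
side flask ztop 0.13982728209594517 topmean [0.6009 0.0501] 52 circ [0.6031 0.0548] 85
side ztop block 0.1451412153115299
side rack ((645.2723388671875, -35.426963806152344), (28.864490509033203, 12.72482681274414), 84.85954284667969) 70
side plate ((502.6118469238281, -324.00799560546875), (247.610595703125, 88.92632293701172), 3.4554555416107178) 5479
side tray ((526.951904296875, 333.4281921386719), (299.4781799316406, 136.4630889892578), 2.5194103717803955) 4302
```

```bash
cat > st.py <<'E'
from h import *
np.set_printoptions(precision=4,suppress=True)
for n in ['scene','side']:
    c=vision.camera(n)
    s=vision.silhouettes(c,'station')[0]
    P=cloud(c,s['mask']); T=P[(P[:,2]>.098)&(P[:,2]<.106)]
    b=cv2.minAreaRect((T[:,:2]*1000).astype(np.float32)); print(n,'paneltop',b,len(T))
    l=cv2.fitLine((T[:,:2]*1000).astype(np.float32),cv2.DIST_HUBER,0,.01,.01).ravel(); print('line',l, np.degrees(np.arctan2(-l[0]*np.sign(l[1]),abs(l[1]))))
    B=P[(P[:,2]<.012)]
    print('board',cv2.minAreaRect((B[:,:2]*1000).astype(np.float32)))
    s=vision.silhouettes(c,'rack')[0]
    P=cloud(c,s['mask']); T=P[(P[:,2]>.094)&(P[:,2]<.102)]
    b=cv2.minAreaRect((T[:,:2]*1000).astype(np.float32)); print(n,'racktop',b,len(T))
    B=P[P[:,2]>.104]; print('block',cv2.minAreaRect((B[:,:2]*1000).astype(np.float32)),B.min(0),B.max(0))
E
python3 st.py
```

```text
scene paneltop ((664.6797485351562, -34.402687072753906), (247.7645721435547, 37.682979583740234), 86.46640014648438) 962
line [  0.0622   0.9981 676.6708 -38.8348] -3.5678558
board ((617.1450805664062, -20.103378295898438), (290.9790954589844, 170.02261352539062), 86.36763000488281)
scene racktop ((0.0, 0.0), (0.0, 0.0), 0.0) 0Traceback (most recent call last):
  File "st.py", line 14, in <module>
    B=P[P[:,2]>.104]; print('block',cv2.minAreaRect((B[:,:2]*1000).astype(np.float32)),B.min(0),B.max(0))
                                                                                       ~~~~~^^^
    return umr_minimum(a, axis, None, out, keepdims, initial, where)
ValueError: zero-size array to reduction operation minimum which has no identity
```

Emit:
step_arm(slide=[[0,0,0.03],[0,0,0.06],[0,0,0.1],[0,0,0.1],[0,0,0.1],[0,0,0.1],[0,0,0.1],[0,0,0.1],[0,0,0.1],[0,0,0.1],[0,0,0.1],[0,0,0.1]], turn=[[0,0,-0.022],[0,0,-0.044],[0,0,-0.066],[0,0,-0.088],[0,0,-0.11],[0,0,-0.132],[0,0,-0.154],[0,0,-0.176],[0,0,-0.198],[0,0,-0.22],[0,0,-0.242],[0,0,-0.257]], jaw=0.7)

```text
time: 3.05
position: [0.625, 0.0, 0.2326]
tool_rot: [0.512, 0.488, -0.512, 0.488]
ft_force: [-0.4, -0.5, 0.7]
grip_width: 0.0615
```

Emit:
step_arm(slide=[[-0.11,0.27,0],[-0.225,0.55,0],[-0.225,0.55,0]], turn=[[0,0,0],[0,0,0],[0,0,0]])

```text
time: 3.35
position: [0.6004, 0.0581, 0.2324]
tool_rot: [-0.51, -0.491, 0.51, -0.489]
ft_force: [0.2, -0.0, 0.3]
grip_width: 0.0606
```

```bash
python3 m.py
python3 - <<'E'
from h import *
c=shot('wrist','w1'); print(get_obs()['position'],get_obs()['q'])
E
```

```text
scene bottle ztop 0.14825596063687854 topmean [ 0.6005 -0.0292] 148 circ [ 0.5966 -0.0273] 181
scene jar ztop 0.1262972926979814 topmean [ 0.5967 -0.1167] 428 circ [ 0.5931 -0.1162] 279
scene flask ztop 0.14026245113617838 topmean [0.6063 0.0539] 89 circ [0.6018 0.0555] 160
scene ztop block 0.14445064375663766
scene rack ((648.591796875, -34.37498092651367), (27.080059051513672, 18.647737503051758), 89.14116668701172) 142
scene plate ((506.29180908203125, -322.5433044433594), (249.28665161132812, 86.03809356689453), 3.8845672607421875) 5141
scene tray ((528.48388671875, 333.84991455078125), (304.2451477050781, 131.87643432617188), 2.7171854972839355) 6325
side bottle ztop 0.14800042235461713 topmean [ 0.5955 -0.0327] 79 circ [ 0.5976 -0.0278] 114
side jar ztop 0.1264918434917623 topmean [ 0.591  -0.1211] 214 circ [ 0.5944 -0.1166] 156
side flask ztop 0.14009684889400087 topmean [0.6013 0.0518] 64 circ [0.6029 0.0549] 108
side ztop block 0.1447503449781966
side rack ((646.1574096679688, -34.80455780029297), (35.348960876464844, 13.529389381408691), 81.00318908691406) 74
side plate ((502.4976501464844, -324.8409118652344), (247.1459197998047, 87.40745544433594), 3.947462797164917) 5424
side tray ((527.7071533203125, 338.87689208984375), (301.3697509765625, 151.03541564941406), 2.924118757247925) 4427
[0.60249806 0.05491837 0.23254585] [-9.36350250e-02  4.89374986e-01  1.47369617e+00  3.65595263e-05
  1.17854579e+00  1.52133456e+00]
```

View pics/w1.png

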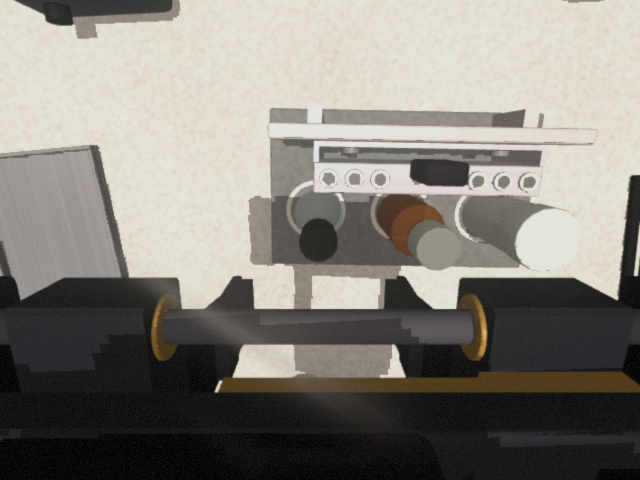

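Emit:
step_arm(slide=[[0,0,-0.3],[0,0,-0.6],[0,0,-0.85],[0,0,-1],[0,0,-1]], turn=[[0,0,0],[0,0,0],[0,0,0],[0,0,0],[0,0,0]])

```text
time: 4.6
position: [0.6006, 0.0552, 0.1301]
tool_rot: [-0.51, -0.49, 0.512, -0.487]
ft_force: [-0.3, -0.2, -0.2]
grip_width: 0.0613
```

Emit:
step_arm(slide=[[0,0,-0.15],[0,0,-0.25],[0,0,-0.25]], turn=[[0,0,0],[0,0,0],[0,0,0]])

```text
time: 4.9
position: [0.6018, 0.0551, 0.1069]
tool_rot: [-0.51, -0.489, 0.511, -0.488]
ft_force: [-0.5, 0.8, -0.5]
grip_width: 0.0607
```

Emit:
step_arm(slide=[[0,0,0],[0,0,0],[0,0,0],[0,0,0],[0,0,0],[0,0,0]], turn=[[0,0,0],[0,0,0],[0,0,0],[0,0,0],[0,0,0],[0,0,0]], jaw=0.15, newtons=20)

```text
time: 5.5
position: [0.6027, 0.0551, 0.1079]
tool_rot: [0.511, 0.489, -0.511, 0.489]
ft_force: [-0.1, 0.8, 2.4]
grip_width: 0.0272
```

Emit:
step_arm(slide=[[0,0,0.08],[0,0,0.2],[0,0,0.4],[0,0,0.55],[0,0,0.6],[0,0,0.6]], turn=[[0,0,0],[0,0,0],[0,0,0],[0,0,0],[0,0,0],[0,0,0]])

```text
time: 6.1
position: [0.6031, 0.055, 0.1689]
tool_rot: [0.511, 0.488, -0.51, 0.49]
ft_force: [-0.5, -0.6, -2.0]
grip_width: 0.0274
```

Emit:
step_arm(slide=[[0,0.1,0],[0.02,0.3,0],[0.03,0.55,0],[0.04,0.8,0],[0.05,1,0]], turn=[[0,0,0],[0,0,0],[0,0,0],[0,0,0],[0,0,0]])

```text
time: 6.6
position: [0.6064, 0.157, 0.1662]
tool_rot: [-0.51, -0.49, 0.511, -0.488]
ft_force: [0.0, -0.2, -1.9]
grip_width: 0.0276
```

Emit:
step_arm(slide=[[0.01,0.25,0],[0.02,0.5,0],[0.03,0.75,0],[0.04,0.92,0],[0.05,1,0]], turn=[[0,0,0],[0,0,0],[0,0,0],[0,0,0],[0,0,0]])

```text
time: 7.1
position: [0.6116, 0.257, 0.1665]
tool_rot: [-0.51, -0.49, 0.511, -0.489]
ft_force: [-0.7, -0.2, -1.7]
grip_width: 0.0272
```

Emit:
step_arm(slide=[[0,0.2,0],[0,0.45,0],[0,0.7,0],[0,0.8,0],[0,0.83,0],[0,0.83,0]], turn=[[0,0,0],[0,0,0],[0,0,0],[0,0,0],[0,0,0],[0,0,0]])

```text
time: 7.7
position: [0.6123, 0.3377, 0.1673]
tool_rot: [-0.51, -0.489, 0.511, -0.489]
ft_force: [-0.4, -0.3, -1.7]
grip_width: 0.0276
```

Run:
```python
from h import *
o=get_obs();print(o['time'],o['position'],o['grip_width'],o['ft_force'])
c=shot('side','s2')
```

```text
7.7 [0.61231556 0.33769109 0.16726942] 0.027567963055693798 [-0.36538912 -0.31890472 -1.6903372 ]
```

View pics/s2.png

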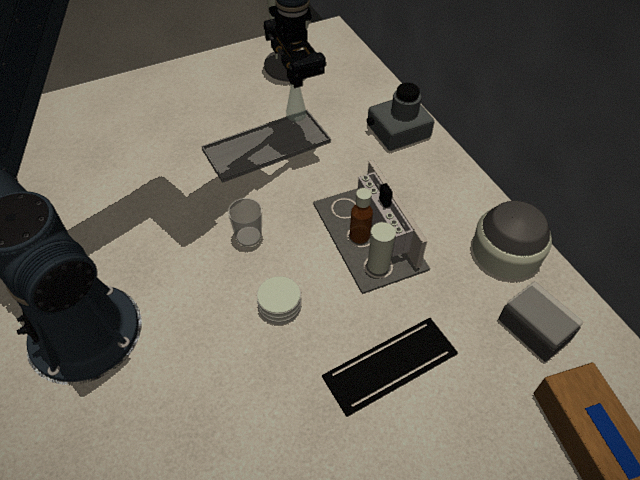

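Emit:
step_arm(slide=[[0,0,-0.1],[0,0,-0.3],[0,0,-0.45],[0,0,-0.56],[0,0,-0.6],[0,0,-0.62],[0,0,-0.635],[0,0,-0.635]], turn=[[0,0,0],[0,0,0],[0,0,0],[0,0,0],[0,0,0],[0,0,0],[0,0,0],[0,0,0]])

```text
time: 8.55
position: [0.6129, 0.3382, 0.1046]
tool_rot: [0.511, 0.489, -0.51, 0.489]
ft_force: [-0.6, 0.4, -1.5]
grip_width: 0.0274
```

Emit:
step_arm(slide=[[0,0,-0.01],[0,0,-0.01]], turn=[[0,0,0],[0,0,0]])

```text
time: 8.75
position: [0.613, 0.3384, 0.1039]
tool_rot: [0.511, 0.489, -0.51, 0.489]
ft_force: [0.6, 0.4, 0.0]
grip_width: 0.0269
```

Emit:
step_arm(slide=[[0,0,0],[0,0,0],[0,0,0],[0,0,0],[0,0,0]], turn=[[0,0,0],[0,0,0],[0,0,0],[0,0,0],[0,0,0]], jaw=0.7)

```text
time: 9.25
position: [0.6125, 0.338, 0.1031]
tool_rot: [0.511, 0.489, -0.511, 0.489]
ft_force: [0.6, -1.0, 0.2]
grip_width: 0.0575
```

Emit:
step_arm(slide=[[0,0,0.15],[0,0,0.5],[0,0,0.9],[0,0,1]], turn=[[0,0,0],[0,0,0],[0,0,0],[0,0,0]])

```text
time: 9.65
position: [0.6157, 0.3393, 0.2099]
tool_rot: [0.515, 0.487, -0.507, 0.491]
ft_force: [1.7, 0.1, 1.9]
grip_width: 0.0609
```

Emit:
step_arm(slide=[[0,-0.25,0],[0,-0.6,0],[0,-1,0]], turn=[[0,0,0],[0,0,0],[0,0,0]])

```text
time: 9.95
position: [0.6122, 0.238, 0.2037]
tool_rot: [0.511, 0.489, -0.51, 0.49]
ft_force: [0.4, 0.2, 0.7]
grip_width: 0.0605
```

Emit:
step_arm(slide=[[0,-0.4,0],[0,-0.8,0],[0,-1,0]], turn=[[0,0,0],[0,0,0],[0,0,0]])

```text
time: 10.25
position: [0.6123, 0.1348, 0.2035]
tool_rot: [-0.511, -0.488, 0.512, -0.489]
ft_force: [0.4, 1.2, -0.1]
grip_width: 0.0606
```

Emit:
step_arm(slide=[[-0.08,-0.4,0],[-0.12,-0.8,0],[-0.16,-1,0]], turn=[[0,0,0],[0,0,0],[0,0,0]])

```text
time: 10.55
position: [0.5962, 0.035, 0.2035]
tool_rot: [-0.511, -0.488, 0.512, -0.489]
ft_force: [0.3, -0.1, -0.4]
grip_width: 0.0607
```

Emit:
step_arm(slide=[[0,-0.3,0],[0,-0.55,0],[0,-0.66,0],[0,-0.66,0]], turn=[[0,0,0],[0,0,0],[0,0,0],[0,0,0]])

```text
time: 10.95
position: [0.5966, -0.0292, 0.2033]
tool_rot: [0.512, 0.488, -0.511, 0.488]
ft_force: [-0.6, -0.0, -0.2]
grip_width: 0.0608
```

Emit:
step_arm(slide=[[0,0,-0.25],[0,0,-0.5],[0,0,-0.7],[0,0,-0.85],[0,0,-0.88],[0,0,-0.88]], turn=[[0,0,0],[0,0,0],[0,0,0],[0,0,0],[0,0,0],[0,0,0]])

```text
time: 11.55
position: [0.5962, -0.0267, 0.1147]
tool_rot: [-0.51, -0.49, 0.511, -0.489]
ft_force: [-0.2, -1.2, 0.4]
grip_width: 0.0609
```

Emit:
step_arm(slide=[[0,0,0],[0,0,0],[0,0,0],[0,0,0],[0,0,0],[0,0,0]], turn=[[0,0,0],[0,0,0],[0,0,0],[0,0,0],[0,0,0],[0,0,0]], jaw=0.15, newtons=22)

```text
time: 12.15
position: [0.5967, -0.028, 0.1155]
tool_rot: [0.511, 0.489, -0.511, 0.489]
ft_force: [0.3, 1.0, 2.4]
grip_width: 0.0311
```

Emit:
step_arm(slide=[[0,0,0.08],[0,0,0.2],[0,0,0.4],[0,0,0.55],[0,0,0.6],[0,0,0.6]], turn=[[0,0,0],[0,0,0],[0,0,0],[0,0,0],[0,0,0],[0,0,0]])

```text
time: 12.75
position: [0.597, -0.0281, 0.1763]
tool_rot: [0.511, 0.488, -0.51, 0.49]
ft_force: [0.3, -0.3, -1.9]
grip_width: 0.0312
```

Emit:
step_arm(slide=[[0,0.1,0],[-0.05,0.3,0],[-0.1,0.55,0],[-0.15,0.8,0],[-0.19,1,0]], turn=[[0,0,0],[0,0,0],[0,0,0],[0,0,0],[0,0,0]])

```text
time: 13.25
position: [0.5759, 0.0741, 0.1738]
tool_rot: [-0.51, -0.49, 0.511, -0.488]
ft_force: [-0.1, -0.4, -2.1]
grip_width: 0.0316
```

Emit:
step_arm(slide=[[-0.05,0.25,0],[-0.1,0.5,0],[-0.15,0.75,0],[-0.2,1,0]], turn=[[0,0,0],[0,0,0],[0,0,0],[0,0,0]])

```text
time: 13.65
position: [0.556, 0.1737, 0.1739]
tool_rot: [-0.51, -0.49, 0.512, -0.488]
ft_force: [0.7, 0.1, -3.3]
grip_width: 0.0312
```

Emit:
step_arm(slide=[[-0.05,0.25,0],[-0.1,0.5,0],[-0.15,0.75,0],[-0.2,1,0]], turn=[[0,0,0],[0,0,0],[0,0,0],[0,0,0]])

```text
time: 14.05
position: [0.5359, 0.2735, 0.1738]
tool_rot: [-0.51, -0.49, 0.512, -0.488]
ft_force: [-0.0, -0.9, -2.3]
grip_width: 0.0313
```

Emit:
step_arm(slide=[[-0.05,0.25,0],[-0.1,0.45,0],[-0.1,0.58,0],[-0.1,0.62,0],[-0.1,0.62,0]], turn=[[0,0,0],[0,0,0],[0,0,0],[0,0,0],[0,0,0]])

```text
time: 14.55
position: [0.5273, 0.3342, 0.1745]
tool_rot: [-0.51, -0.489, 0.511, -0.489]
ft_force: [-0.5, 0.4, -2.5]
grip_width: 0.0316
```

Emit:
step_arm(slide=[[0,0,-0.1],[0,0,-0.3],[0,0,-0.45],[0,0,-0.56],[0,0,-0.6],[0,0,-0.62],[0,0,-0.635],[0,0,-0.64]], turn=[[0,0,0],[0,0,0],[0,0,0],[0,0,0],[0,0,0],[0,0,0],[0,0,0],[0,0,0]])

```text
time: 15.35
position: [0.528, 0.3342, 0.1116]
tool_rot: [0.511, 0.489, -0.51, 0.489]
ft_force: [-0.1, -0.6, -1.8]
grip_width: 0.0312
```

Emit:
step_arm(slide=[[0,0,-0.01],[0,0,-0.01]], turn=[[0,0,0],[0,0,0]])

```text
time: 15.55
position: [0.5282, 0.3343, 0.1115]
tool_rot: [0.511, 0.489, -0.51, 0.489]
ft_force: [-0.6, -0.9, 4.0]
grip_width: 0.0316
```

Emit:
step_arm(slide=[[0,0,0],[0,0,0],[0,0,0],[0,0,0],[0,0,0]], turn=[[0,0,0],[0,0,0],[0,0,0],[0,0,0],[0,0,0]], jaw=0.8)

```text
time: 16.05
position: [0.5274, 0.334, 0.1098]
tool_rot: [-0.511, -0.489, 0.511, -0.489]
ft_force: [-0.1, 0.2, -0.1]
grip_width: 0.0637
```

Emit:
step_arm(slide=[[0,0,0.15],[0,0,0.5],[0,0,0.8],[0,0,0.8]], turn=[[0,0,0],[0,0,0],[0,0,0],[0,0,0]])

```text
time: 16.45
position: [0.5309, 0.3355, 0.1961]
tool_rot: [0.515, 0.487, -0.507, 0.49]
ft_force: [0.2, 0.6, 0.5]
grip_width: 0.0696
```

```bash
python3 m.py 2>&1 | grep -v plate
python3 - <<'E'
from h import *
o=get_obs();print(o['time'],o['position'],o['grip_width'],o['ft_force'])
c=shot('side','s3')
E
```

```text
scene bottle ztop 0.14436224023758085 topmean [0.5328 0.3308] 80 circ [0.5276 0.3347] 138
scene jar ztop 0.12609946481616008 topmean [ 0.5979 -0.1172] 404 circ [ 0.5932 -0.1163] 268
scene flask ztop 0.13629007230181456 topmean [0.6145 0.3358] 97 circ [0.6122 0.3391] 157
scene ztop block 0.144716525331744
scene rack ((650.4511108398438, -34.83434295654297), (27.365581512451172, 13.894176483154297), 87.80365753173828) 123
scene tray ((528.1242065429688, 333.811767578125), (302.2693786621094, 132.15185546875), 2.828904867172241) 4671
side bottle ztop 0.14442443132316934 topmean [0.5271 0.3286] 56 circ [0.5289 0.3343] 92
side jar ztop 0.12659455460834299 topmean [ 0.591  -0.1204] 211 circ [ 0.5945 -0.1164] 167
side flask ztop 0.1358310426413035 topmean [0.6112 0.3337] 36 circ [0.6131 0.3384] 70
side ztop block 0.14480833557881606
side rack ((645.2448120117188, -34.84483337402344), (32.73882293701172, 13.061195373535156), 89.34154510498047) 74
side tray ((527.12890625, 333.01605224609375), (298.99627685546875, 137.18289184570312), 2.454686403274536) 3219
17.15 [0.52742983 0.33399975 0.18981681] 0.06994824681295694 [ 0.48856754 -0.59924737  0.31143676]
```

View pics/s3.png

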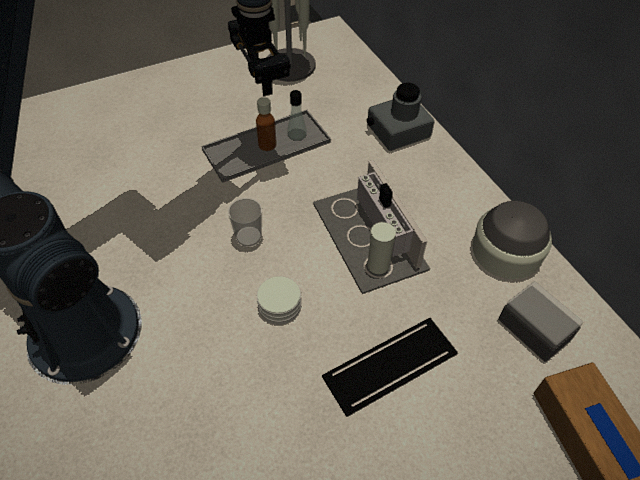

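Emit:
step_arm(slide=[[0.05,-0.25,0],[0.1,-0.6,0],[0.15,-1,0]], turn=[[0,0,0],[0,0,0],[0,0,0]])

```text
time: 17.5
position: [0.5426, 0.2339, 0.1901]
tool_rot: [0.511, 0.489, -0.51, 0.49]
ft_force: [0.9, 0.6, -0.1]
grip_width: 0.0697
```

Emit:
step_arm(slide=[[0.05,-0.4,0],[0.1,-0.8,0],[0.15,-1,0]], turn=[[0,0,0],[0,0,0],[0,0,0]])

```text
time: 17.8
position: [0.5576, 0.1311, 0.1902]
tool_rot: [-0.511, -0.488, 0.512, -0.488]
ft_force: [0.3, 0.5, -0.6]
grip_width: 0.0695
```

Emit:
step_arm(slide=[[0.08,-0.4,0],[0.12,-0.8,0],[0.16,-1,0]], turn=[[0,0,0],[0,0,0],[0,0,0]])

```text
time: 18.1
position: [0.574, 0.031, 0.1902]
tool_rot: [-0.511, -0.488, 0.511, -0.489]
ft_force: [-0.4, 0.3, 0.1]
grip_width: 0.0695
```

Emit:
step_arm(slide=[[0.08,-0.4,0],[0.14,-0.8,0],[0.2,-1,0]], turn=[[0,0,0],[0,0,0],[0,0,0]])

```text
time: 18.4
position: [0.594, -0.0693, 0.1903]
tool_rot: [-0.511, -0.488, 0.512, -0.489]
ft_force: [0.1, -0.4, 0.1]
grip_width: 0.0695
```

Emit:
step_arm(slide=[[0,-0.25,0],[0,-0.45,0],[0,-0.5,0],[0,-0.5,0]], turn=[[0,0,0],[0,0,0],[0,0,0],[0,0,0]])

```text
time: 18.8
position: [0.5934, -0.1164, 0.19]
tool_rot: [0.511, 0.489, -0.511, 0.488]
ft_force: [-0.2, -0.0, -0.5]
grip_width: 0.0698
```

Emit:
step_arm(slide=[[0,0,-0.25],[0,0,-0.5],[0,0,-0.75],[0,0,-0.9],[0,0,-0.95],[0,0,-0.95]], turn=[[0,0,0],[0,0,0],[0,0,0],[0,0,0],[0,0,0],[0,0,0]])

```text
time: 19.4
position: [0.5931, -0.1147, 0.0945]
tool_rot: [-0.51, -0.49, 0.511, -0.489]
ft_force: [-0.2, -0.5, 0.2]
grip_width: 0.0697
```

Emit:
step_arm(slide=[[0,0,0],[0,0,0],[0,0,0],[0,0,0],[0,0,0]], turn=[[0,0,0],[0,0,0],[0,0,0],[0,0,0],[0,0,0]], jaw=0.4, newtons=20)

```text
time: 19.9
position: [0.594, -0.1162, 0.0959]
tool_rot: [0.511, 0.488, -0.511, 0.489]
ft_force: [-0.8, 0.3, 4.4]
grip_width: 0.0496
```

Emit:
step_arm(slide=[[0,0,0.08],[0,0,0.2],[0,0,0.4],[0,0,0.55],[0,0,0.6],[0,0,0.6]], turn=[[0,0,0],[0,0,0],[0,0,0],[0,0,0],[0,0,0],[0,0,0]])

```text
time: 20.5
position: [0.594, -0.1161, 0.1562]
tool_rot: [0.511, 0.488, -0.511, 0.49]
ft_force: [-0.6, -0.2, -1.6]
grip_width: 0.0494
```

Emit:
step_arm(slide=[[0,0.1,0],[-0.05,0.3,0],[-0.1,0.55,0],[-0.15,0.8,0],[-0.21,1,0]], turn=[[0,0,0],[0,0,0],[0,0,0],[0,0,0],[0,0,0]])

```text
time: 21.0
position: [0.5706, -0.0128, 0.154]
tool_rot: [-0.51, -0.49, 0.511, -0.488]
ft_force: [-0.4, 0.1, -1.3]
grip_width: 0.0494
```

Emit:
step_arm(slide=[[-0.08,0.25,0],[-0.16,0.5,0],[-0.25,0.75,0],[-0.33,1,0]], turn=[[0,0,0],[0,0,0],[0,0,0],[0,0,0]])

```text
time: 21.4
position: [0.5371, 0.0866, 0.1542]
tool_rot: [-0.51, -0.49, 0.511, -0.488]
ft_force: [0.3, 0.1, -1.4]
grip_width: 0.0496
```

Emit:
step_arm(slide=[[-0.1,0.25,0],[-0.2,0.5,0],[-0.3,0.75,0],[-0.4,1,0]], turn=[[0,0,0],[0,0,0],[0,0,0],[0,0,0]])

```text
time: 21.8
position: [0.4969, 0.1862, 0.1542]
tool_rot: [-0.51, -0.49, 0.511, -0.488]
ft_force: [0.5, -0.3, -1.8]
grip_width: 0.0493
```

Emit:
step_arm(slide=[[-0.1,0.25,0],[-0.2,0.5,0],[-0.3,0.75,0],[-0.4,1,0]], turn=[[0,0,0],[0,0,0],[0,0,0],[0,0,0]])

```text
time: 22.2
position: [0.4566, 0.2858, 0.1542]
tool_rot: [-0.51, -0.49, 0.511, -0.489]
ft_force: [0.9, 0.0, -2.0]
grip_width: 0.0494
```

Emit:
step_arm(slide=[[-0.1,0.25,0],[-0.17,0.43,0],[-0.17,0.46,0],[-0.17,0.46,0]], turn=[[0,0,0],[0,0,0],[0,0,0],[0,0,0]])

```text
time: 22.6
position: [0.441, 0.3307, 0.1545]
tool_rot: [-0.51, -0.49, 0.511, -0.489]
ft_force: [0.5, -0.1, -1.6]
grip_width: 0.0498
```

Emit:
step_arm(slide=[[0,0,-0.1],[0,0,-0.3],[0,0,-0.45],[0,0,-0.56],[0,0,-0.6],[0,0,-0.62],[0,0,-0.635],[0,0,-0.645],[0,0,-0.645]], turn=[[0,0,0],[0,0,0],[0,0,0],[0,0,0],[0,0,0],[0,0,0],[0,0,0],[0,0,0],[0,0,0]])

```text
time: 23.5
position: [0.4431, 0.33, 0.0919]
tool_rot: [0.511, 0.489, -0.51, 0.489]
ft_force: [-0.8, -2.7, 5.3]
grip_width: 0.0495
```

Emit:
step_arm(slide=[[0,0,0],[0,0,0],[0,0,0],[0,0,0],[0,0,0]], turn=[[0,0,0],[0,0,0],[0,0,0],[0,0,0],[0,0,0]], jaw=0.8)

```text
time: 24.0
position: [0.4424, 0.3301, 0.0904]
tool_rot: [-0.511, -0.489, 0.511, -0.489]
ft_force: [0.6, 0.4, -0.6]
grip_width: 0.0694
```

Emit:
step_arm(slide=[[0,0,0.15],[0,0,0.5],[0,0,0.9],[0,0,1]], turn=[[0,0,0],[0,0,0],[0,0,0],[0,0,0]])

```text
time: 24.4
position: [0.4449, 0.3313, 0.1945]
tool_rot: [0.514, 0.488, -0.508, 0.49]
ft_force: [-0.3, 0.5, -0.7]
grip_width: 0.0695
```

Emit:
step_arm(slide=[[0.15,-0.3,0.08],[0.35,-0.7,0.16],[0.5,-1,0.25]], turn=[[0,0,0],[0,0,0],[0,0,0]])

```text
time: 24.7
position: [0.4927, 0.2285, 0.2152]
tool_rot: [-0.51, -0.489, 0.511, -0.489]
ft_force: [0.3, 0.5, 0.7]
grip_width: 0.0694
```

Emit:
step_arm(slide=[[0.15,-0.35,0.1],[0.35,-0.7,0.2],[0.5,-1,0.3]], turn=[[0,0,0],[0,0,0],[0,0,0]])

```text
time: 25.0
position: [0.543, 0.1282, 0.2452]
tool_rot: [-0.511, -0.489, 0.511, -0.489]
ft_force: [0.6, 0.1, 0.2]
grip_width: 0.0693
```

Emit:
step_arm(slide=[[0.1,-0.35,0],[0.2,-0.7,0],[0.2,-1,0],[0.2,-1,0]], turn=[[0,0,0],[0,0,0],[0,0,0],[0,0,0]])

```text
time: 25.4
position: [0.5626, 0.0265, 0.2446]
tool_rot: [-0.511, -0.488, 0.513, -0.488]
ft_force: [-0.1, 1.0, -0.3]
grip_width: 0.0697
```

```bash
cat > r.py <<'E'
from h import *
np.set_printoptions(precision=4,suppress=True)
import sys
k=sys.argv[1]
for n in ['scene','side','wrist']:
    c=shot(n,n+k)
    S=vision.silhouettes(c,'rack')
    if not S: print(n,'no rack'); continue
    m=S[0]['mask']; 
    m=cv2.erode(m.astype(np.uint8),np.ones((3,3)))>0
    P=cloud(c,m); 
    for lo,hi in [(.094,.102),(.137,.150)]:
        T=P[(P[:,2]>lo)&(P[:,2]<hi)]
        if len(T)>10: print(n,S[0]['p'],lo,cv2.minAreaRect((T[:,:2]*1000).astype(np.float32)),len(T),'z',np.median(T[:,2]))
o=get_obs();print(o['time'],o['position'])
E
python3 r.py 4; python3 m.py | grep -E 'jar|bottle|flask'
```

```text
scene 0.6 0.094 ((648.2841796875, -34.533348083496094), (176.34890747070312, 37.806800842285156), 87.15083312988281) 837 z 0.09847450781361278
scene 0.6 0.137 ((650.95703125, -34.025794982910156), (26.71542739868164, 13.663049697875977), 88.51263427734375) 136 z 0.1425752501905832
side 0.82 0.094 ((646.1513061523438, -36.485748291015625), (178.7858123779297, 38.58728790283203), 86.36316680908203) 636 z 0.09792774464982223
side 0.82 0.137 ((645.4115600585938, -35.30562210083008), (28.261823654174805, 14.261022567749023), 86.11910247802734) 74 z 0.1422153136031386
wrist 0.94 0.094 ((648.8773803710938, -32.23503875732422), (178.42324829101562, 39.45545959472656), 86.16281127929688) 7186 z 0.09672405207355328
wrist 0.94 0.137 ((648.5216674804688, -31.857948303222656), (30.32663917541504, 16.060962677001953), 85.71006774902344) 1085 z 0.14114658647821782
25.7 [0.5621 0.0313 0.2453]
scene bottle ztop 0.14413372277194691 topmean [0.5319 0.332 ] 99 circ [0.5278 0.3351] 156
scene jar ztop 0.12260612475700514 topmean [0.445  0.3266] 219 circ [0.4416 0.3298] 201
scene flask ztop 0.13594801849855176 topmean [0.617  0.3354] 74 circ [0.612 0.339] 140
side bottle ztop 0.14452566122588606 topmean [0.5269 0.3296] 58 circ [0.5294 0.3338] 82
side jar ztop 0.12274098701531203 topmean [0.4421 0.3235] 129 circ [0.4434 0.3293] 138
side flask ztop 0.1358894719254419 topmean [0.611  0.3325] 33 circ [0.6134 0.3387] 66
```

View pics/wrist4.png

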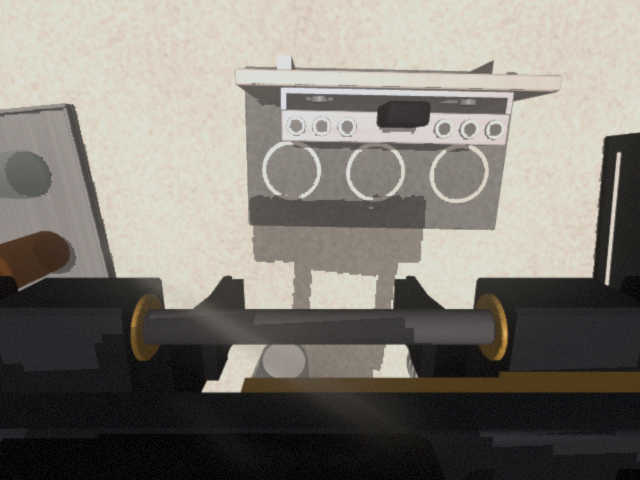

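View pics/side4.png

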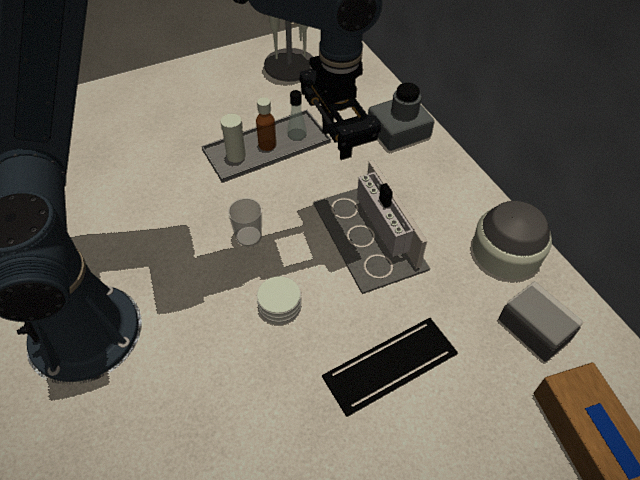

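Emit:
step_arm(slide=[[0.3,-0.22,0],[0.6,-0.45,0],[0.85,-0.635,0],[0.85,-0.635,0],[0.85,-0.635,-0.4],[0.85,-0.635,-0.7],[0.85,-0.635,-1],[0.85,-0.635,-1]], turn=[[0,0,-0.001],[0,0,-0.0028],[0,0,-0.0028],[0,0,-0.0028],[0,0,-0.0028],[0,0,-0.0028],[0,0,-0.0028],[0,0,-0.0028]], jaw=0.7)

```text
time: 27.2
position: [0.6432, -0.0323, 0.141]
tool_rot: [-0.513, -0.488, 0.517, -0.481]
ft_force: [0.2, -0.8, -0.8]
grip_width: 0.0609
```

Emit:
step_arm(slide=[[0,0,-0.2],[0,0,-0.35],[0,0,-0.4],[0,0,-0.4]], turn=[[0,0,0],[0,0,0],[0,0,0],[0,0,0]])

```text
time: 27.6
position: [0.6471, -0.0333, 0.1054]
tool_rot: [-0.515, -0.485, 0.515, -0.484]
ft_force: [-0.7, -0.1, 0.1]
grip_width: 0.0612
```

Run:
```python
from h import *
o=get_obs();print(o['time'],o['position'],o['grip_width'],o['ft_force'])
c=shot('wrist','w5')
c=shot('side','s5'); cv2.imwrite('pics/s5c.png',cv2.resize(c['image'][120:300,280:460,::-1],None,fx=3,fy=3))
```

```text
27.6 [ 0.64711714 -0.03328716  0.10541286] 0.061207329601588215 [-0.66276816 -0.11402706  0.1220446 ]
```

View pics/w5.png

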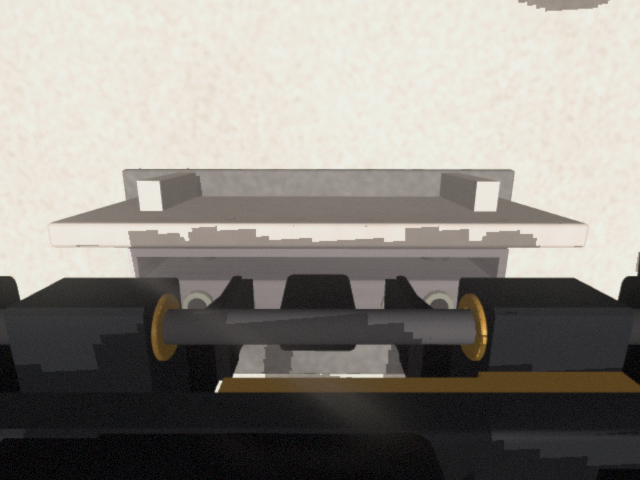

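View pics/s5c.png

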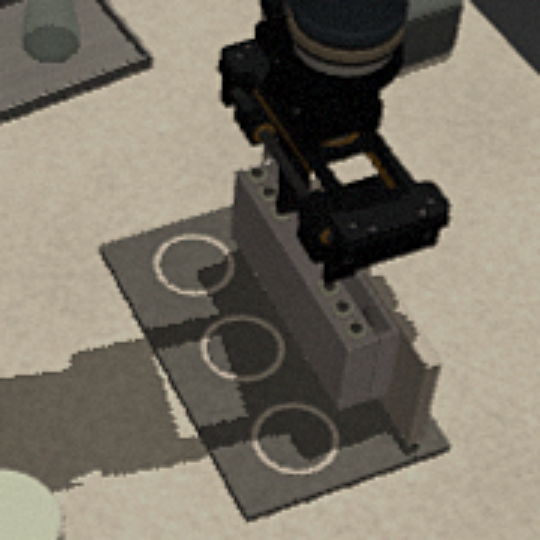

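Emit:
step_arm(slide=[[0,0,0],[0,0,0],[0,0,0],[0,0,0],[0,0,0],[0,0,0]], turn=[[0,0,0],[0,0,0],[0,0,0],[0,0,0],[0,0,0],[0,0,0]], jaw=0.15, newtons=45)

```text
time: 28.3
position: [0.6474, -0.0334, 0.1056]
tool_rot: [0.515, 0.484, -0.515, 0.484]
ft_force: [-1.0, 0.4, 0.8]
grip_width: 0.0295
```

Emit:
step_arm(slide=[[0,0,0.04],[0,0,0.08],[0,0,0.12],[0,0,0.16],[0,0,0.2],[0,0,0.23],[0,0,0.23]], turn=[[0,0,0],[0,0,0],[0,0,0],[0,0,0],[0,0,0],[0,0,0],[0,0,0]])

```text
time: 29.0
position: [0.6475, -0.0335, 0.1291]
tool_rot: [0.515, 0.484, -0.515, 0.484]
ft_force: [-1.1, -0.1, -3.4]
grip_width: 0.0301
```

Run:
```python
from h import *
o=get_obs();print(o['time'],o['position'],o['grip_width'],o['ft_force'],o['moment'])
c=shot('wrist','w6')
```

```text
29.0 [ 0.64746096 -0.03348274  0.12909741] 0.030063837149333916 [-1.14901328 -0.13594407 -3.42993547] [ 0.01019588  0.13832399 -0.03956878]
```

View pics/w6.png

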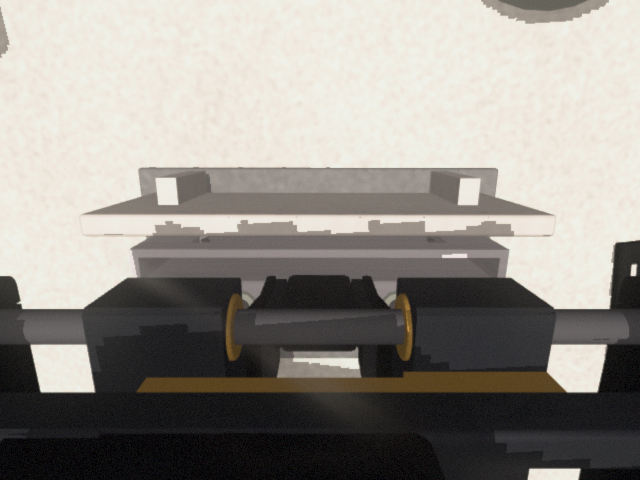

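Emit:
step_arm(slide=[[-0.03,0.002,0],[-0.06,0.004,0],[-0.1,0.006,0],[-0.15,0.009,0]], turn=[[0,0,0],[0,0,0],[0,0,0],[0,0,0]])

```text
time: 29.45
position: [0.6321, -0.0325, 0.1284]
tool_rot: [-0.515, -0.484, 0.515, -0.484]
ft_force: [0.6, 0.1, -2.5]
grip_width: 0.0298
```

Emit:
step_arm(slide=[[-0.1,0.006,0],[-0.2,0.01,0.1],[-0.3,0.01,0.25],[-0.4,0.01,0.4],[-0.5,0.01,0.5]], turn=[[0,0,0],[0,0,0],[0,0,0],[0,0,0],[0,0,0]])

```text
time: 29.95
position: [0.5819, -0.0316, 0.1803]
tool_rot: [0.515, 0.484, -0.515, 0.485]
ft_force: [0.4, 1.3, -2.9]
grip_width: 0.0293
```

Emit:
step_arm(slide=[[-0.05,-0.05,0],[-0.1,-0.1,0],[-0.15,-0.2,0],[-0.2,-0.3,0],[-0.25,-0.4,0],[-0.3,-0.5,0],[-0.35,-0.6,0],[-0.4,-0.7,0],[-0.45,-0.8,0],[-0.5,-0.9,0],[-0.5,-0.95,0],[-0.5,-1,0]], turn=[[0,0,0.015],[0,0,0.035],[0,0,0.057],[0,0,0.08],[0,0,0.103],[0,0,0.126],[0,0,0.149],[0,0,0.172],[0,0,0.195],[0,0,0.218],[0,0,0.24],[0,0,0.26]])

```text
time: 31.15
position: [0.5316, -0.1318, 0.1791]
tool_rot: [-0.002, 0.707, 0.002, 0.707]
ft_force: [-0.4, 0.1, -2.7]
grip_width: 0.0296
```

Emit:
step_arm(slide=[[-0.1,-0.2,0],[-0.2,-0.45,0],[-0.28,-0.7,0],[-0.28,-0.9,0],[-0.28,-0.95,0]], turn=[[0,0,0.006],[0,0,0.0103],[0,0,0.0103],[0,0,0.0103],[0,0,0.0103]])

```text
time: 31.65
position: [0.5043, -0.2287, 0.1793]
tool_rot: [-0.023, 0.706, 0.022, 0.707]
ft_force: [0.2, 0.5, -3.4]
grip_width: 0.0295
```

Emit:
step_arm(slide=[[0,-0.2,0],[0,-0.45,0],[0,-0.7,0],[0,-0.9,0],[0,-0.99,0],[0,-0.99,0],[0,-0.99,0]], turn=[[0,0,0],[0,0,0],[0,0,0],[0,0,0],[0,0,0],[0,0,0],[0,0,0]])

```text
time: 32.35
position: [0.5041, -0.3245, 0.1783]
tool_rot: [-0.023, 0.707, 0.024, 0.706]
ft_force: [-0.7, -0.4, -3.0]
grip_width: 0.0296
```

Run:
```python
from h import *
np.set_printoptions(precision=4,suppress=True)
from scipy.spatial.transform import Rotation as R
o=get_obs();print(o['time'],o['position'],R.from_quat(o['tool_rot']).as_matrix()[:,2],o['ft_force'])
for n in ['scene','side']:
    c=shot(n,n+'7')
    for t,lo,hi in [('rack',-9,9),('plate',.004,.013)]:
        S=vision.silhouettes(c,t)
        if S:
            P=cloud(c,cv2.erode(S[0]['mask'].astype(np.uint8),np.ones((3,3)))>0); P=P[(P[:,2]>lo)&(P[:,2]<hi)]
            if t=='rack':
                z=np.percentile(P[:,2],98); print('top',z)
                P=P[abs(P[:,2]-z+.0455)<.005]
            print(n,t,cv2.minAreaRect((P[:,:2]*1000).astype(np.float32)),np.median(P[:,2]))
```

```text
32.35 [ 0.5041 -0.3245  0.1783] [ 0.9978  0.0659 -0.0008] [-0.6756 -0.3681 -2.9506]
top 0.17559844284987583
scene rack ((593.2260131835938, -316.3361511230469), (4.643772125244141, 35.87409591674805), 5.383076190948486) 0.13015341356079652
scene plate ((507.2080078125, -322.8443603515625), (247.96578979492188, 88.47337341308594), 4.000906467437744) 0.008689914073689908
top 0.1760761793539062
side rack ((500.35186767578125, -341.9315185546875), (37.47492599487305, 182.1031951904297), 82.07481384277344) 0.13084142389281705
side plate ((503.08642578125, -325.8573913574219), (247.77212524414062, 86.75525665283203), 2.6831469535827637) 0.00828216120905012
```

View pics/side7.png

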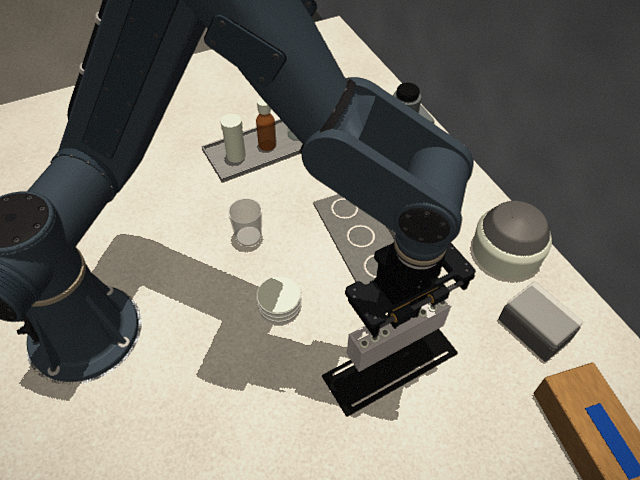

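Emit:
step_arm(slide=[[0,0,-0.15],[0,0,-0.35],[0,0,-0.55],[0,0,-0.72],[0,0,-0.82],[0,0,-0.88],[0,0,-0.91],[0,0,-0.92],[0,0,-0.92]], turn=[[0,0,0],[0,0,0],[0,0,0],[0,0,0],[0,0,0],[0,0,0],[0,0,0],[0,0,0],[0,0,0]])

```text
time: 33.55
position: [0.5049, -0.3259, 0.0871]
tool_rot: [-0.024, 0.706, 0.023, 0.707]
ft_force: [0.5, -0.4, -3.3]
grip_width: 0.0294
```

Run:
```python
from h import *
np.set_printoptions(precision=4,suppress=True)
o=get_obs();print(o['time'],o['position'],o['ft_force'],o['moment'])
c=shot('side','s8'); cv2.imwrite('pics/s8c.png',cv2.resize(c['image'][230:430,300:500,::-1],None,fx=3,fy=3))
```

```text
33.55 [ 0.5049 -0.3259  0.0871] [ 0.5255 -0.3583 -3.3181] [ 0.017  -0.0116  0.0262]
```

View pics/s8c.png

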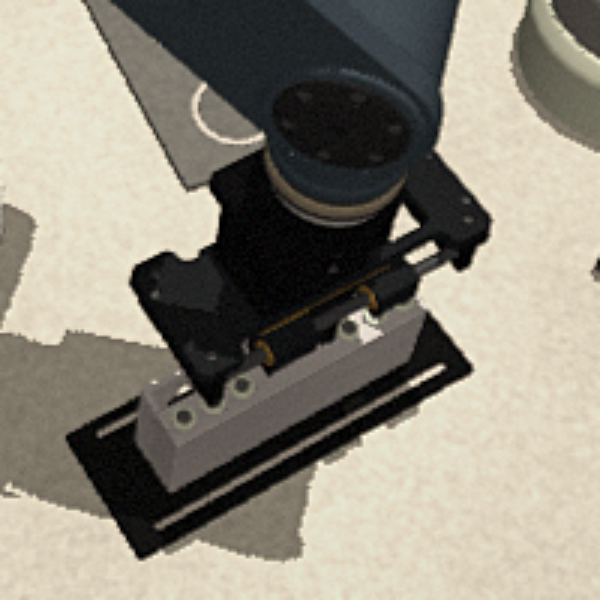

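Emit:
step_arm(slide=[[0,0,-0.01],[0,0,-0.015],[0,0,-0.015]], turn=[[0,0,0],[0,0,0],[0,0,0]])

```text
time: 33.9
position: [0.505, -0.3259, 0.0862]
tool_rot: [-0.024, 0.706, 0.023, 0.707]
ft_force: [-1.1, 2.3, 5.1]
grip_width: 0.0299
```

Contact with the plate; release and back off.

Emit:
step_arm(slide=[[0,0,0],[0,0,0],[0,0,0],[0,0,0],[0,0,0]], turn=[[0,0,0],[0,0,0],[0,0,0],[0,0,0],[0,0,0]], jaw=0.7)

```text
time: 34.4
position: [0.5044, -0.3256, 0.0849]
tool_rot: [-0.023, 0.707, 0.023, 0.707]
ft_force: [-0.3, -0.5, 0.4]
grip_width: 0.058
```

Emit:
step_arm(slide=[[0,0,0.15],[0,0,0.5],[0,0,0.9],[0,0,1],[0,0,1]], turn=[[0,0,0],[0,0,0],[0,0,0],[0,0,0],[0,0,0]])

```text
time: 34.9
position: [0.5055, -0.3264, 0.187]
tool_rot: [-0.025, 0.706, 0.022, 0.708]
ft_force: [0.8, 0.7, -0.5]
grip_width: 0.0603
```

Emit:
step_arm(slide=[[0,0.1,0],[0,0.3,0.1],[0,0.6,0.2],[0,1,0.3]], turn=[[0,0,0],[0,0,0],[0,0,0],[0,0,0]])

```text
time: 35.3
position: [0.5036, -0.2237, 0.214]
tool_rot: [-0.022, 0.708, 0.024, 0.706]
ft_force: [1.0, 0.2, -0.2]
grip_width: 0.0612
```

Emit:
step_arm(slide=[[0,0.1,0],[0,0.2,0],[0,0.3,0],[0,0.4,0],[0,0.5,0],[0,0.6,0],[0,0.7,0],[0,0.8,0],[0,0.9,0],[0,1,0],[0,1,0],[0,1,0]], turn=[[0,0,-0.02],[0,0,-0.042],[0,0,-0.064],[0,0,-0.087],[0,0,-0.11],[0,0,-0.133],[0,0,-0.156],[0,0,-0.179],[0,0,-0.202],[0,0,-0.225],[0,0,-0.248],[0,0,-0.2675]])

```text
time: 36.5
position: [0.5029, -0.123, 0.214]
tool_rot: [-0.511, -0.489, 0.512, -0.487]
ft_force: [-0.3, 0.9, 0.4]
grip_width: 0.0613
```

```bash
python3 - <<'E'
from h import *
np.set_printoptions(precision=4,suppress=True)
o=get_obs();print(o['time'],o['position'],o['tool_rot'])
for n in ['scene','side']:
    c=shot(n,n+'9')
    for t,lo,hi in [('rack',-9,9),('plate',.004,.013)]:
        S=vision.silhouettes(c,t)
        if S:
            P=cloud(c,cv2.erode(S[0]['mask'].astype(np.uint8),np.ones((3,3)))>0); P=P[(P[:,2]>lo)&(P[:,2]<hi)]
            if t=='rack':
                print('top',np.percentile(P[:,2],98)); B=P[P[:,2]>.11]; print('block',cv2.minAreaRect((B[:,:2]*1000).astype(np.float32)))
                P=P[(P[:,2]>.072)&(P[:,2]<.084)]
            print(n,t,cv2.minAreaRect((P[:,:2]*1000).astype(np.float32)),np.median(P[:,2]))
E
python3 m.py | grep -E 'jar|bottle|flask'
```

```text
36.5 [ 0.5029 -0.123   0.214 ] [-0.5115 -0.4893  0.5121 -0.4866]
top 0.1237334519411269
block ((506.29248046875, -323.52691650390625), (32.11006546020508, 16.024202346801758), 3.9933760166168213)
scene rack ((506.10455322265625, -323.6956787109375), (182.10958862304688, 38.3867073059082), 3.87174391746521) 0.078939978818103
scene plate ((506.3858337402344, -322.1885681152344), (249.72787475585938, 87.11803436279297), 3.7964768409729004) 0.008728297158156595
top 0.12295376200234966
block ((503.52630615234375, -326.52276611328125), (29.92414093017578, 14.063888549804688), 4.604752063751221)
side rack ((502.025390625, -325.67950439453125), (178.44508361816406, 39.8164176940918), 3.7229084968566895) 0.07847560387368818
side plate ((502.3618469238281, -325.94512939453125), (245.9545440673828, 86.35932922363281), 2.9517743587493896) 0.008379438119708427
scene bottle ztop 0.14393116285556054 topmean [0.5317 0.3308] 98 circ [0.5273 0.3346] 140
scene jar ztop 0.12262145688874257 topmean [0.4465 0.3257] 199 circ [0.4417 0.3298] 193
scene flask ztop 0.13609056388785454 topmean [0.6157 0.3368] 88 circ [0.612  0.3388] 148
side bottle ztop 0.14441858480649827 topmean [0.527 0.329] 54 circ [0.5286 0.3339] 93
side jar ztop 0.12273635030366502 topmean [0.4416 0.3243] 121 circ [0.4434 0.3292] 134
side flask ztop 0.12547174764246058 topmean [0.6024 0.3287] 6 circ [0.6008 0.3156] 35
```

View pics/side9.png

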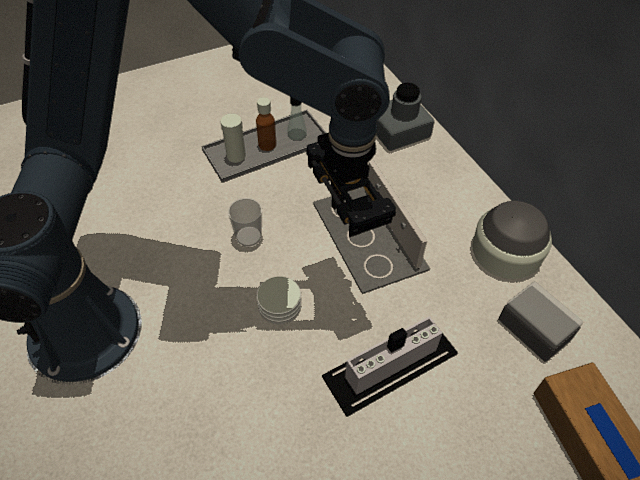

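Emit:
step_arm(slide=[[0,0.25,0],[-0.05,0.6,0],[-0.1,1,0]], turn=[[0,0,0],[0,0,0],[0,0,0]], jaw=0.8)

```text
time: 37.8
position: [0.4947, -0.0253, 0.2151]
tool_rot: [0.512, 0.488, -0.511, 0.489]
ft_force: [0.7, -0.3, 0.0]
grip_width: 0.0688
```

Emit:
step_arm(slide=[[-0.05,0.4,0],[-0.1,0.8,0],[-0.12,1,0]], turn=[[0,0,0],[0,0,0],[0,0,0]])

```text
time: 38.1
position: [0.4813, 0.0772, 0.2151]
tool_rot: [-0.51, -0.49, 0.51, -0.489]
ft_force: [-0.5, 0.2, 0.4]
grip_width: 0.0699
```

Emit:
step_arm(slide=[[-0.05,0.4,0],[-0.1,0.8,0],[-0.2,1,0]], turn=[[0,0,0],[0,0,0],[0,0,0]])

```text
time: 38.4
position: [0.4627, 0.177, 0.2153]
tool_rot: [0.511, 0.489, -0.51, 0.489]
ft_force: [0.3, 0.1, 0.0]
grip_width: 0.0697
```

Emit:
step_arm(slide=[[-0.1,0.4,0],[-0.15,0.8,0],[-0.2,1,0]], turn=[[0,0,0],[0,0,0],[0,0,0]])

```text
time: 38.7
position: [0.4421, 0.2772, 0.2152]
tool_rot: [0.511, 0.49, -0.51, 0.489]
ft_force: [0.5, -0.4, 0.4]
grip_width: 0.0699
```

Emit:
step_arm(slide=[[0,0.3,0],[0,0.55,0],[0,0.55,0],[0,0.55,0]], turn=[[0,0,0],[0,0,0],[0,0,0],[0,0,0]])

```text
time: 39.1
position: [0.4421, 0.3294, 0.2148]
tool_rot: [-0.51, -0.489, 0.511, -0.489]
ft_force: [0.4, -0.2, -0.1]
grip_width: 0.0696
```

Run:
```python
from h import *
o=get_obs();print(o['time'],o['position'],o['tool_rot'],o['grip_width'])
```

```text
39.1 [0.442104   0.32937388 0.21479147] [-0.5101773  -0.48915299  0.51089059 -0.48932534] 0.06959851773010656
```

Emit:
step_arm(slide=[[0,0,-0.3],[0,0,-0.6],[0,0,-0.9],[0,0,-1]], turn=[[0,0,0],[0,0,0],[0,0,0],[0,0,0]])

```text
time: 39.5
position: [0.4406, 0.3271, 0.1125]
tool_rot: [-0.509, -0.489, 0.513, -0.488]
ft_force: [0.3, -0.7, 0.4]
grip_width: 0.0698
```

Emit:
step_arm(slide=[[0,0,-0.15],[0,0,-0.235],[0,0,-0.235]], turn=[[0,0,0],[0,0,0],[0,0,0]])

```text
time: 39.8
position: [0.4422, 0.3287, 0.0911]
tool_rot: [-0.51, -0.489, 0.512, -0.489]
ft_force: [-0.1, -0.1, -0.6]
grip_width: 0.0695
```

Emit:
step_arm(slide=[[0,0,0],[0,0,0],[0,0,0],[0,0,0],[0,0,0]], turn=[[0,0,0],[0,0,0],[0,0,0],[0,0,0],[0,0,0]], jaw=0.4, newtons=20)

```text
time: 40.3
position: [0.4429, 0.3296, 0.0923]
tool_rot: [0.511, 0.489, -0.51, 0.489]
ft_force: [-0.4, -0.6, 4.0]
grip_width: 0.0495
```

Emit:
step_arm(slide=[[0,0,0.08],[0,0,0.2],[0,0,0.4],[0,0,0.6],[0,0,0.645],[0,0,0.645]], turn=[[0,0,0],[0,0,0],[0,0,0],[0,0,0],[0,0,0],[0,0,0]])

```text
time: 40.9
position: [0.4429, 0.3297, 0.1572]
tool_rot: [0.512, 0.489, -0.51, 0.489]
ft_force: [-0.4, -1.3, -2.1]
grip_width: 0.0495
```

Run:
```python
from h import *
o=get_obs();print(o['time'],o['position'],o['tool_rot'],o['grip_width'],o['ft_force'])
```

```text
40.9 [0.44293858 0.32972723 0.15716863] [ 0.51166925  0.48864532 -0.51005309  0.48914842] 0.04950219819755839 [-0.39000295 -1.29878746 -2.08994322]
```

Emit:
step_arm(slide=[[0.03,-0.1,0],[0.1,-0.3,0],[0.2,-0.55,0],[0.3,-0.8,0],[0.4,-1,0]], turn=[[0,0,0],[0,0,0],[0,0,0],[0,0,0],[0,0,0]])

```text
time: 41.4
position: [0.4818, 0.2273, 0.1548]
tool_rot: [-0.51, -0.489, 0.512, -0.488]
ft_force: [1.3, 0.4, -1.8]
grip_width: 0.0495
```

Emit:
step_arm(slide=[[0.1,-0.25,0],[0.2,-0.5,0],[0.3,-0.75,0],[0.4,-1,0]], turn=[[0,0,0],[0,0,0],[0,0,0],[0,0,0]])

```text
time: 41.8
position: [0.5218, 0.1276, 0.1548]
tool_rot: [-0.51, -0.489, 0.512, -0.488]
ft_force: [0.5, -0.1, -2.8]
grip_width: 0.0496
```

Emit:
step_arm(slide=[[0.1,-0.25,0],[0.2,-0.5,0],[0.3,-0.75,0],[0.4,-1,0]], turn=[[0,0,0],[0,0,0],[0,0,0],[0,0,0]])

```text
time: 42.2
position: [0.5616, 0.0277, 0.1546]
tool_rot: [-0.51, -0.49, 0.512, -0.488]
ft_force: [1.0, -0.2, -1.3]
grip_width: 0.0496
```

Emit:
step_arm(slide=[[0.08,-0.25,0],[0.15,-0.5,0],[0.22,-0.75,0],[0.31,-1,0]], turn=[[0,0,0],[0,0,0],[0,0,0],[0,0,0]])

```text
time: 42.6
position: [0.5921, -0.0721, 0.1544]
tool_rot: [-0.51, -0.49, 0.512, -0.488]
ft_force: [0.0, 0.1, -0.8]
grip_width: 0.0493
```

Emit:
step_arm(slide=[[0,-0.22,0],[0,-0.4,0],[0,-0.46,0],[0,-0.46,0],[0,-0.46,0]], turn=[[0,0,0],[0,0,0],[0,0,0],[0,0,0],[0,0,0]])

```text
time: 43.1
position: [0.5929, -0.1158, 0.1557]
tool_rot: [-0.511, -0.489, 0.511, -0.488]
ft_force: [0.6, 0.6, -1.6]
grip_width: 0.0494
```

Emit:
step_arm(slide=[[0,0,-0.1],[0,0,-0.3],[0,0,-0.45],[0,0,-0.54],[0,0,-0.57],[0,0,-0.59],[0,0,-0.6],[0,0,-0.6]], turn=[[0,0,0],[0,0,0],[0,0,0],[0,0,0],[0,0,0],[0,0,0],[0,0,0],[0,0,0]])

```text
time: 43.9
position: [0.594, -0.1167, 0.0966]
tool_rot: [0.511, 0.488, -0.511, 0.489]
ft_force: [0.6, -0.6, -1.4]
grip_width: 0.0487
```

Emit:
step_arm(slide=[[0,0,-0.01],[0,0,-0.01]], turn=[[0,0,0],[0,0,0]])

```text
time: 44.1
position: [0.5942, -0.1168, 0.0963]
tool_rot: [0.511, 0.488, -0.511, 0.489]
ft_force: [-1.1, 0.4, 4.3]
grip_width: 0.0493
```

Emit:
step_arm(slide=[[0,0,0],[0,0,0],[0,0,0],[0,0,0],[0,0,0]], turn=[[0,0,0],[0,0,0],[0,0,0],[0,0,0],[0,0,0]], jaw=0.8)

```text
time: 44.6
position: [0.5934, -0.1166, 0.0949]
tool_rot: [-0.511, -0.489, 0.511, -0.489]
ft_force: [-0.5, -0.4, 0.9]
grip_width: 0.069
```

Emit:
step_arm(slide=[[0,0,0.15],[0,0,0.5],[0,0,0.9],[0,0,1],[0,0,1]], turn=[[0,0,0],[0,0,0],[0,0,0],[0,0,0],[0,0,0]])

```text
time: 45.1
position: [0.5947, -0.117, 0.1971]
tool_rot: [0.512, 0.487, -0.51, 0.49]
ft_force: [-0.2, 0.4, -0.3]
grip_width: 0.0696
```

Emit:
step_arm(slide=[[-0.05,0.25,0],[-0.1,0.6,0],[-0.15,1,0]], turn=[[0,0,0],[0,0,0],[0,0,0]], jaw=0.6)

```text
time: 45.4
position: [0.5769, -0.0162, 0.1928]
tool_rot: [-0.511, -0.489, 0.512, -0.487]
ft_force: [0.0, 0.9, -0.5]
grip_width: 0.0555
```

```bash
python3 m.py | grep -E 'jar|bottle|flask'; python3 -c "
from h import *
print(get_obs()['position'])"
```

```text
scene bottle ztop 0.14419141425616744 topmean [0.5318 0.3318] 91 circ [0.5275 0.3347] 132
scene jar ztop 0.12607762197644423 topmean [ 0.5976 -0.1174] 439 circ [ 0.5932 -0.1163] 279
scene flask ztop 0.13619160188219356 topmean [0.6151 0.3362] 89 circ [0.6118 0.3391] 158
side bottle ztop 0.14475169388021203 topmean [0.5279 0.3277] 44 circ [0.5295 0.3341] 86
side jar ztop 0.12630679658172717 topmean [ 0.5921 -0.1206] 212 circ [ 0.594  -0.1168] 162
side flask ztop 0.13599719333528618 topmean [0.6102 0.3328] 32 circ [0.6153 0.3374] 67
[ 0.57854003 -0.01707679  0.19503347]
```

Emit:
step_arm(slide=[[-0.05,0.3,0],[-0.1,0.65,0],[-0.15,1,0]], turn=[[0,0,0],[0,0,0],[0,0,0]])

```text
time: 46.4
position: [0.5635, 0.0839, 0.1951]
tool_rot: [0.511, 0.488, -0.511, 0.489]
ft_force: [-0.3, 0.9, 0.5]
grip_width: 0.0521
```

Emit:
step_arm(slide=[[-0.05,0.4,0],[-0.1,0.8,0],[-0.15,1,0]], turn=[[0,0,0],[0,0,0],[0,0,0]])

```text
time: 46.7
position: [0.548, 0.1863, 0.1952]
tool_rot: [0.511, 0.49, -0.51, 0.489]
ft_force: [0.3, 0.1, 0.9]
grip_width: 0.0519
```

Emit:
step_arm(slide=[[-0.08,0.4,0],[-0.14,0.8,0],[-0.21,1,0]], turn=[[0,0,0],[0,0,0],[0,0,0]])

```text
time: 47.0
position: [0.5273, 0.2863, 0.1953]
tool_rot: [0.511, 0.489, -0.51, 0.489]
ft_force: [0.5, -0.3, -1.1]
grip_width: 0.0523
```

Emit:
step_arm(slide=[[0,0.3,0],[0,0.5,0],[0,0.505,0],[0,0.505,0],[0,0.505,-0.25],[0,0.505,-0.5],[0,0.505,-0.75],[0,0.505,-0.85],[0,0.505,-0.85]], turn=[[0,0,0],[0,0,0],[0,0,0],[0,0,0],[0,0,0],[0,0,0],[0,0,0],[0,0,0],[0,0,0]])

```text
time: 47.9
position: [0.5266, 0.3324, 0.1085]
tool_rot: [-0.51, -0.489, 0.513, -0.488]
ft_force: [-0.4, -0.3, 0.9]
grip_width: 0.0524
```

Emit:
step_arm(slide=[[0,0,0],[0,0,0],[0,0,0],[0,0,0],[0,0,0],[0,0,0]], turn=[[0,0,0],[0,0,0],[0,0,0],[0,0,0],[0,0,0],[0,0,0]], jaw=0.15, newtons=22)

```text
time: 48.5
position: [0.5282, 0.3343, 0.1112]
tool_rot: [0.512, 0.489, -0.51, 0.489]
ft_force: [-1.2, 0.6, 5.8]
grip_width: 0.0313
```

Emit:
step_arm(slide=[[0,0,0.08],[0,0,0.2],[0,0,0.4],[0,0,0.6],[0,0,0.65],[0,0,0.65]], turn=[[0,0,0],[0,0,0],[0,0,0],[0,0,0],[0,0,0],[0,0,0]])

```text
time: 49.1
position: [0.5279, 0.3341, 0.1761]
tool_rot: [0.512, 0.489, -0.51, 0.489]
ft_force: [-0.3, -0.8, -1.6]
grip_width: 0.0317
```

Run:
```python
from h import *
o=get_obs();print(o['time'],o['position'],o['tool_rot'],o['grip_width'],o['ft_force'])
```

```text
49.1 [0.52789901 0.33412931 0.17607624] [ 0.51151338  0.48863625 -0.51018869  0.48917908] 0.031692991797103165 [-0.30252074 -0.77185271 -1.58530882]
```

Emit:
step_arm(slide=[[0.02,-0.1,0],[0.05,-0.3,0],[0.1,-0.55,0],[0.15,-0.8,0],[0.2,-1,0]], turn=[[0,0,0],[0,0,0],[0,0,0],[0,0,0],[0,0,0]])

```text
time: 49.6
position: [0.5465, 0.2316, 0.1735]
tool_rot: [-0.51, -0.489, 0.512, -0.488]
ft_force: [0.9, 0.0, -2.5]
grip_width: 0.0313
```

Emit:
step_arm(slide=[[0.05,-0.25,0],[0.1,-0.5,0],[0.15,-0.75,0],[0.2,-1,0]], turn=[[0,0,0],[0,0,0],[0,0,0],[0,0,0]])

```text
time: 50.0
position: [0.5665, 0.132, 0.1736]
tool_rot: [-0.51, -0.489, 0.512, -0.488]
ft_force: [0.5, -0.6, -1.7]
grip_width: 0.0314
```

Emit:
step_arm(slide=[[0.05,-0.25,0],[0.1,-0.5,0],[0.15,-0.75,0],[0.2,-1,0]], turn=[[0,0,0],[0,0,0],[0,0,0],[0,0,0]])

```text
time: 50.4
position: [0.5864, 0.0322, 0.1736]
tool_rot: [-0.51, -0.49, 0.512, -0.488]
ft_force: [0.9, -0.1, -1.6]
grip_width: 0.0315
```

Emit:
step_arm(slide=[[0.05,-0.25,0],[0.09,-0.45,0],[0.09,-0.58,0],[0.09,-0.62,0],[0.09,-0.62,0],[0.09,-0.62,0]], turn=[[0,0,0],[0,0,0],[0,0,0],[0,0,0],[0,0,0],[0,0,0]])

```text
time: 51.0
position: [0.5958, -0.0272, 0.1747]
tool_rot: [-0.511, -0.489, 0.511, -0.489]
ft_force: [0.2, 0.5, -1.9]
grip_width: 0.0315
```

Emit:
step_arm(slide=[[0,0,-0.1],[0,0,-0.3],[0,0,-0.45],[0,0,-0.54],[0,0,-0.57],[0,0,-0.59],[0,0,-0.605],[0,0,-0.605]], turn=[[0,0,0],[0,0,0],[0,0,0],[0,0,0],[0,0,0],[0,0,0],[0,0,0],[0,0,0]])

```text
time: 51.8
position: [0.5971, -0.0281, 0.1153]
tool_rot: [0.511, 0.488, -0.51, 0.489]
ft_force: [0.3, 0.0, -2.0]
grip_width: 0.0316
```

Emit:
step_arm(slide=[[0,0,-0.01],[0,0,-0.01]], turn=[[0,0,0],[0,0,0]])

```text
time: 52.0
position: [0.5974, -0.0282, 0.1152]
tool_rot: [0.511, 0.488, -0.51, 0.49]
ft_force: [-1.6, -0.1, 5.1]
grip_width: 0.031
```

Emit:
step_arm(slide=[[0,0,0],[0,0,0],[0,0,0],[0,0,0],[0,0,0]], turn=[[0,0,0],[0,0,0],[0,0,0],[0,0,0],[0,0,0]], jaw=0.6)

```text
time: 52.5
position: [0.5964, -0.0281, 0.1133]
tool_rot: [-0.511, -0.489, 0.511, -0.489]
ft_force: [-0.4, -0.3, 0.1]
grip_width: 0.0515
```

Emit:
step_arm(slide=[[0,0,0.15],[0,0,0.5],[0,0,0.9],[0,0,0.9]], turn=[[0,0,0],[0,0,0],[0,0,0],[0,0,0]])

```text
time: 52.9
position: [0.6005, -0.0289, 0.2092]
tool_rot: [0.513, 0.485, -0.508, 0.493]
ft_force: [1.0, -0.1, -0.1]
grip_width: 0.0526
```

Emit:
step_arm(slide=[[0,0.3,0],[0.03,0.65,0],[0.05,1,0]], turn=[[0,0,0],[0,0,0],[0,0,0]])

```text
time: 53.2
position: [0.6012, 0.0726, 0.2029]
tool_rot: [-0.511, -0.489, 0.511, -0.488]
ft_force: [0.8, -0.1, -0.3]
grip_width: 0.0523
```

Emit:
step_arm(slide=[[0,0.4,0],[0.03,0.8,0],[0.05,1,0]], turn=[[0,0,0],[0,0,0],[0,0,0]])

```text
time: 53.5
position: [0.6057, 0.1751, 0.2026]
tool_rot: [-0.51, -0.49, 0.51, -0.489]
ft_force: [-0.1, -0.4, 0.6]
grip_width: 0.052
```

```bash
python3 m.py | grep -E 'jar|bottle|flask'; python3 -c "
from h import *
print(get_obs()['position'])"
```

```text
scene bottle ztop 0.14814022316317452 topmean [ 0.6005 -0.0294] 164 circ [ 0.5967 -0.0276] 197
scene jar ztop 0.1260679435960195 topmean [ 0.5983 -0.1175] 394 circ [ 0.593  -0.1165] 276
scene flask ztop 0.13616564964611058 topmean [0.6158 0.3356] 82 circ [0.6119 0.3391] 135
side bottle ztop 0.1481125379276083 topmean [ 0.5948 -0.0323] 80 circ [ 0.5975 -0.0279] 115
side jar ztop 0.12633769978559328 topmean [ 0.5914 -0.1198] 234 circ [ 0.5941 -0.1168] 163
side flask ztop 0.13514725001504288 topmean [0.6104 0.3323] 35 circ [0.6143 0.338 ] 67
[0.60655021 0.1714639  0.20362495]
```

Emit:
step_arm(slide=[[0.02,0.4,0],[0.04,0.8,0],[0.06,1,0]], turn=[[0,0,0],[0,0,0],[0,0,0]])

```text
time: 54.5
position: [0.6124, 0.2745, 0.2037]
tool_rot: [0.511, 0.489, -0.51, 0.489]
ft_force: [0.5, -0.7, -0.2]
grip_width: 0.0523
```

Emit:
step_arm(slide=[[0,0.4,0],[0,0.6,0],[0,0.66,0],[0,0.66,0],[0,0.66,-0.25],[0,0.66,-0.5],[0,0.66,-0.75],[0,0.66,-0.95],[0,0.66,-1],[0,0.66,-1]], turn=[[0,0,0],[0,0,0],[0,0,0],[0,0,0],[0,0,0],[0,0,0],[0,0,0],[0,0,0],[0,0,0],[0,0,0]])

```text
time: 55.5
position: [0.6123, 0.3362, 0.1028]
tool_rot: [-0.51, -0.489, 0.512, -0.488]
ft_force: [-0.1, -0.1, 0.1]
grip_width: 0.0522
```

Emit:
step_arm(slide=[[0,0,0],[0,0,0],[0,0,0],[0,0,0],[0,0,0],[0,0,0]], turn=[[0,0,0],[0,0,0],[0,0,0],[0,0,0],[0,0,0],[0,0,0]], jaw=0.15, newtons=20)

```text
time: 56.1
position: [0.6129, 0.3383, 0.1044]
tool_rot: [0.511, 0.489, -0.51, 0.489]
ft_force: [0.2, 0.2, 3.0]
grip_width: 0.0277
```

Emit:
step_arm(slide=[[0,0,0.08],[0,0,0.2],[0,0,0.4],[0,0,0.6],[0,0,0.65],[0,0,0.65]], turn=[[0,0,0],[0,0,0],[0,0,0],[0,0,0],[0,0,0],[0,0,0]])

```text
time: 56.7
position: [0.6131, 0.3381, 0.1699]
tool_rot: [0.512, 0.489, -0.51, 0.489]
ft_force: [-0.2, 0.5, -2.6]
grip_width: 0.0276
```

Run:
```python
from h import *
o=get_obs();print(o['time'],o['position'],o['tool_rot'],o['grip_width'],o['ft_force'])
```

```text
56.7 [0.6130655  0.3381366  0.16994155] [ 0.51166069  0.48852864 -0.51006292  0.48926366] 0.027630666139212775 [-0.19955165  0.45634348 -2.57515726]
```

Emit:
step_arm(slide=[[0,-0.1,0],[-0.02,-0.3,0],[-0.03,-0.55,0],[-0.04,-0.8,0],[-0.05,-1,0]], turn=[[0,0,0],[0,0,0],[0,0,0],[0,0,0],[0,0,0]])

```text
time: 57.2
position: [0.6063, 0.2357, 0.167]
tool_rot: [-0.51, -0.489, 0.512, -0.488]
ft_force: [-0.3, 0.1, -2.1]
grip_width: 0.0277
```

Emit:
step_arm(slide=[[-0.01,-0.25,0],[-0.02,-0.5,0],[-0.03,-0.75,0],[-0.05,-1,0]], turn=[[0,0,0],[0,0,0],[0,0,0],[0,0,0]])

```text
time: 57.6
position: [0.6018, 0.1363, 0.1677]
tool_rot: [-0.511, -0.489, 0.511, -0.488]
ft_force: [0.1, -0.3, -1.6]
grip_width: 0.0273
```

Emit:
step_arm(slide=[[0,-0.25,0],[0,-0.5,0],[0,-0.7,0],[0,-0.8,0],[0,-0.83,0],[0,-0.83,0],[0,-0.83,0]], turn=[[0,0,0],[0,0,0],[0,0,0],[0,0,0],[0,0,0],[0,0,0],[0,0,0]])

```text
time: 58.3
position: [0.6023, 0.0558, 0.1684]
tool_rot: [0.511, 0.489, -0.511, 0.489]
ft_force: [-0.2, 0.3, -3.1]
grip_width: 0.0274
```

Emit:
step_arm(slide=[[0,0,-0.1],[0,0,-0.3],[0,0,-0.45],[0,0,-0.54],[0,0,-0.57],[0,0,-0.59],[0,0,-0.605],[0,0,-0.605]], turn=[[0,0,0],[0,0,0],[0,0,0],[0,0,0],[0,0,0],[0,0,0],[0,0,0],[0,0,0]])

```text
time: 59.1
position: [0.6031, 0.0549, 0.1086]
tool_rot: [0.511, 0.489, -0.51, 0.489]
ft_force: [-0.4, -0.2, -1.9]
grip_width: 0.0274
```

Emit:
step_arm(slide=[[0,0,-0.01],[0,0,-0.01]], turn=[[0,0,0],[0,0,0]])

```text
time: 59.3
position: [0.6033, 0.0549, 0.1084]
tool_rot: [0.511, 0.488, -0.51, 0.489]
ft_force: [-1.0, 0.6, 4.7]
grip_width: 0.0278
```

Emit:
step_arm(slide=[[0,0,0],[0,0,0],[0,0,0],[0,0,0],[0,0,0]], turn=[[0,0,0],[0,0,0],[0,0,0],[0,0,0],[0,0,0]], jaw=0.6)

```text
time: 59.8
position: [0.6024, 0.0549, 0.1068]
tool_rot: [-0.511, -0.489, 0.511, -0.489]
ft_force: [0.2, -0.8, -0.5]
grip_width: 0.0513
```

Emit:
step_arm(slide=[[0,0,0.15],[0,0,0.5],[0,0,0.9],[0,0,1],[0,0,1]], turn=[[0,0,0],[0,0,0],[0,0,0],[0,0,0],[0,0,0]])

```text
time: 60.3
position: [0.6038, 0.0548, 0.2091]
tool_rot: [0.512, 0.488, -0.51, 0.49]
ft_force: [-0.2, -0.1, -0.1]
grip_width: 0.052
```

Emit:
step_arm(slide=[[0,0.2,0.1],[0,0.5,0.2],[0,0.8,0.4],[0,1,0.5],[0,1,0.5],[0,1,0.5],[0,1,0.5]], turn=[[0,0,0],[0,0,0],[0,0,0],[0,0,0],[0,0,0],[0,0,0],[0,0,0]])

```text
time: 61.0
position: [0.6015, 0.1538, 0.2551]
tool_rot: [-0.51, -0.489, 0.512, -0.488]
ft_force: [0.8, 0.2, 0.1]
grip_width: 0.0524
```

```bash
python3 m.py
python3 - <<'E'
from h import *
np.set_printoptions(precision=4,suppress=True)
for n in ['scene','side']:
    c=shot(n,n+'10')
    for t in ['dishes','beaker']:
        r=vision.silhouettes(c,t)[0]; print(n,t,r['centre'],r['mask'].sum())
    P=cloud(c,vision.silhouettes(c,'rack')[0]['mask']); P=P[(P[:,2]>.072)&(P[:,2]<.084)]
    print('racktop',cv2.minAreaRect((P[:,:2]*1000).astype(np.float32)))
o=get_obs();print(o['time'],o['position'],abs(o['joint_velocities']).max())
E
```

```text
scene bottle ztop 0.14786760516950348 topmean [ 0.601  -0.0298] 154 circ [ 0.5966 -0.0275] 197
scene jar ztop 0.1263048845411953 topmean [ 0.5972 -0.1181] 394 circ [ 0.5931 -0.1164] 267
scene flask ztop 0.13972965131405846 topmean [0.6069 0.0527] 94 circ [0.6025 0.0558] 147
scene ztop block 0.125095748847143
scene rack ((0.0, 0.0), (0.0, 0.0), 0.0) 0
scene plate ((505.693115234375, -322.4259033203125), (250.5813751220703, 87.54967498779297), 3.725472927093506) 3184
scene tray ((528.5714111328125, 333.985107421875), (302.9434814453125, 133.01968383789062), 2.5886662006378174) 6327
side bottle none
side jar ztop 0.12645339746620038 topmean [ 0.5911 -0.1209] 206 circ [ 0.5939 -0.1169] 158
side flask ztop 0.14033074894164804 topmean [0.6024 0.0508] 51 circ [0.6031 0.0554] 100
side ztop block 0.10518889732619738
side rack ((0.0, 0.0), (0.0, 0.0), 0.0) 0
side plate ((501.7335510253906, -324.13604736328125), (246.35983276367188, 88.51138305664062), 3.8386828899383545) 2150
side tray ((527.087646484375, 333.5337219238281), (299.9680480957031, 138.2083282470703), 2.7185564041137695) 4330
scene dishes [234.2, 215.9] 1658
scene beaker [321.2, 182.6] 1515
racktop ((505.3594970703125, -323.53912353515625), (185.62332153320312, 39.97808837890625), 3.803445816040039)
side dishes [279.0, 296.4] 1785
side beaker [248.7, 223.2] 1319
racktop ((503.764404296875, -324.7234802246094), (181.38742065429688, 41.70699691772461), 3.5626652240753174)
62.1 [0.6025 0.155  0.2571] 0.0020711848106790475
```

View pics/side10.png

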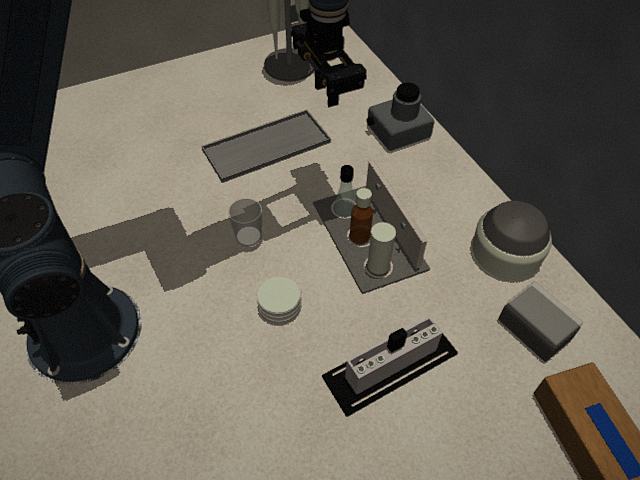

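All the containers stand on their rings (347,195; 361,225; 380,255), the rack is centred on the plate (400,355), and the dishes and beaker are where they were at the start.

```bash
python3 -c "
from rig import hand_in; print(hand_in())"
```

```text
the job is handed in; nothing more can be done
None
```

The job is done and handed in at about 62 s of the 144 s allowed. I parked the flask, bottle and jar in the tray, unhooked the rack and stood it on the plate, then put all three containers back on their rings.

Last checks before handing in:
- **Containers:** all three stand upright in the final side picture. Bottle, jar and flask measured within about 1 mm of where they started.
- **Bottle, one failed check:** in that last round the network missed the bottle in the side camera. The scene camera and the picture itself both showed it on its ring.
- **Rack:** its measured centre was about 1–2 mm from the plate's centre in both cameras, and its angle within about 0.3 degrees (0.005 rad).
- **Dishes and beaker:** I never touched them. The dishes' image position moved about a pixel. The beaker's matched to about 3 pixels in the side view. In the scene view it differed by about 11 pixels, because the arm hid part of it at the start.
- **Arm:** it was standing still, clear of everything.

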